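Put the paint-mixing kit away

TASK

Put the paint-mixing kit away for the night: take every scraper off its hook on the rack, lay it in the open drawer and then slide the drawer fully shut; and turn every steel cup upside down, so that it stands mouth-down on the black rubber draining mat. Leave everything else on the bench where it is.

Things in the scene. Friction and masses are not known exactly. Their poses are not given: they have to be found in the camera images.
- cup_a: an empty eight-sided plain steel cup, 84 mm high, 62 mm across its flat sides, wall 3 mm, about 130 g, no handle. Origin: centre of the outside of its closed bottom; z points from the bottom to the open mouth; a flat side faces along +x, -x, +y, -y and each 45 degrees between. Starts mouth-up on the bench, may be absent
- cup_b: an empty eight-sided plain steel cup, 84 mm high, 62 mm across its flat sides, wall 3 mm, about 130 g, no handle. Origin: centre of the outside of its closed bottom; z points from the bottom to the open mouth; a flat side faces along +x, -x, +y, -y and each 45 degrees between. Starts mouth-up on the bench, may be absent
- cup_c: an empty eight-sided plain steel cup, 84 mm high, 62 mm across its flat sides, wall 3 mm, about 130 g, no handle. Origin: centre of the outside of its closed bottom; z points from the bottom to the open mouth; a flat side faces along +x, -x, +y, -y and each 45 degrees between. Starts mouth-up on the bench, may be absent
- scraper_a: a scraper 161 mm long, 120 g. Wooden handle 70 long, 22 wide (y), 14 thick (x), origin at its middle; z points to the steel eye (34 wide, 8 thick, ends 81 mm from origin; its hole 24 wide, from 35 to 75 mm); at -z a steel blade 46 wide (y), 5 thick, ends 80 mm from origin. Starts hanging on a rack hook by its eye, blade down, width parallel to the batten; may be absent
- scraper_b: a scraper 161 mm long, 120 g. Wooden handle 70 long, 22 wide (y), 14 thick (x), origin at its middle; z points to the steel eye (34 wide, 8 thick, ends 81 mm from origin; its hole 24 wide, from 35 to 75 mm); at -z a steel blade 46 wide (y), 5 thick, ends 80 mm from origin. Starts hanging on a rack hook by its eye, blade down, width parallel to the batten; may be absent
- mat: the fixed black rubber draining mat, flat on the bench, 150 mm (x) by 320 mm (y), 5 mm thick; origin at the centre of its underside. Room for three cups in a row along y
- rack: the fixed upright plywood hook rack: a foot, two end posts and a top batten 35 mm high, 190 mm wide (y), 245 high; origin at the middle of its front's lower edge; the front looks to its -x, the foot lies behind. Two steel hooks, 8 mm thick, stick out 50 mm to -x at 225 mm height, 100 mm apart, tips turned up to 14 mm above the hook's middle line: raise a scraper 14 to 30 mm, then draw it off to -x
- hook_left (a point): on the middle line of the rack's hook at its own +y end, 28 mm out from the batten, where an eye hangs (71 mm above the origin of the scraper)
- hook_right (a point): the same on the hook at the rack's own -y end
- chest_front (a point): middle of the front edge line of the fixed low grey one-drawer chest, 90 mm above the bench, in the plane of the shut drawer's front. The chest is 260 mm deep (x, away from here), 260 mm wide (y), 90 mm high; the drawer slides out to its -x. The chest's top begins 15 mm behind this point; between there and the open drawer's front one reaches in from above
- chest_drawer0 (a joint): how far the drawer is out, m: 0 shut, at most 0.181; starts 0.15 to 0.175. It slides easily (1 N friction plus damping) and stays where left
- drawer_floor (a point): a point on the drawer's inner floor, midway across, 28 mm behind the inner face of its front, 22 mm above the bench; moves with the drawer, axes as the chest's (x away from the front). Inside, the drawer runs from x = -28 to +187 mm and y = -109 to +109 mm of here, side walls 46 mm above the floor; its 15 mm thick front rises 56 mm above the floor
- chest_drawer0_handle (a point): the middle of the drawer's steel bar handle, a bar 11 mm thick and 120 mm long along y, 35 mm in front of the drawer's front and about 52 mm above the bench
- jar: a closed amber glass jar, 60 mm wide, 85 mm high, a bystander; origin at the centre of its underside
- tin: a closed round aluminium tin, 68 mm wide, 55 mm high, a bystander; origin at the centre of its underside
Mind the look-alikes: they are no part of the job. What is shaped like the cup_a but green is not meant.

How it is judged (in metres and radians):
On the way, in this order (a step that is already met when the one before it is completed fails the run):
1. every scraper is in the drawer (x of scraper_a in the frame of drawer_floor between -0.035 and 0.195 m and y of scraper_a in the frame of drawer_floor between -0.11 and 0.11 m and z of scraper_a in the frame of drawer_floor between 0 and 0.045 m and x of scraper_b in the frame of drawer_floor between -0.035 and 0.195 m and y of scraper_b in the frame of drawer_floor between -0.11 and 0.11 m and z of scraper_b in the frame of drawer_floor between 0 and 0.045 m), for 0.2 s.
2. the drawer is slid shut (value of joint chest_drawer0 below 0.008 m), for 0.2 s.
At the end, for the whole second after the job is handed in: Every cup present stands at rest mouth-down (axis within 8 degrees of vertical) directly on the mat, its centre within 50 mm (mat x) and 135 mm (mat y) of the mat's centre, so that it overhangs the edge by 6 mm at most; every scraper present lies in the drawer, and the drawer is shut to within 8 mm (all of step 1 and x of cup_a in the frame of mat between -0.05 and 0.05 m and y of cup_a in the frame of mat between -0.135 and 0.135 m and z of cup_a in the frame of mat between 0.08 and 0.097 m and angle between each of cup_a, cup_b, cup_c's own z axis and vertical above 3 rad and linear speed of each of cup_a, cup_b, cup_c below 0.03 m/s and x of cup_b in the frame of mat between -0.05 and 0.05 m and y of cup_b in the frame of mat between -0.135 and 0.135 m and z of cup_b in the frame of mat between 0.08 and 0.097 m and x of cup_c in the frame of mat between -0.05 and 0.05 m and y of cup_c in the frame of mat between -0.135 and 0.135 m and z of cup_c in the frame of mat between 0.08 and 0.097 m and value of joint chest_drawer0 below 0.008 m); the robot touches nothing.
It fails at once if the jar is pushed more than 50 mm or knocked over (distance of jar from where it was at the start of the episode above 0.05 m or angle between jar's own z axis and vertical above 0.6 rad).
It fails at once if the tin is pushed more than 50 mm or knocked over (distance of tin from where it was at the start of the episode above 0.05 m or angle between tin's own z axis and vertical above 0.6 rad).
Of cup_a, cup_b, cup_c only 2 to 3 are there at a start; the rules pass over those that are not, and their reading is None.
Of scraper_a, scraper_b only 1 to 2 are there at a start; the rules pass over those that are not, and their reading is None.
At some moment in a run one of cup_a, cup_b, cup_c may be knocked a few centimetres aside while the robot is not near it.
It also fails if it takes over 210 s, if anything falls off the work surface, if the arm or the gripper's body presses on something with over 40 N, if the wrist force passes 120 N, or if a joint passes its speed limit or range.

ROBOT

A 7-joint arm with a two-finger parallel gripper is mounted at the origin on the work surface. World frame = base frame: x ahead of the robot, y to its left, z up, the work surface at z = 0. Lengths are in mm, angles in rad, forces in N, time in s.
With the tool pointing down it reaches from about 400 to 850 mm from the base axis. Payload 4.4 kg.
Tool frame: the origin (TCP) lies at the very end of the fingers, on their centre line; the grasp point (between the pads) lies 19 mm behind it; z points along the fingers, y is the line along which they close (so a half turn about z gives the same grasp; the last joint's range is limited). The gripper opens to 94 mm and grips with 3 to 60 N. Pads are 16 mm wide; open, the fingers measure 119 mm over their backs; the gripper's body (75 mm by 177 mm) begins 78 mm behind the grasp point.
Start: joints at [1.092, 0.628, 0.038, 1.517, -0.027, 0.996, -0.02], TCP at [260.793, -595.403, 205.478] pointing down, gripper open.
Joint ranges: [-3.06, 3.06], [-0.37, 2.12], [-1.25, 1.32], [0.18, 2.47], [-1.1, 4.24], [0.23, 1.98], [-2.94, 2.94]. Speed limits (rad/s): [2.57, 2.57, 3.14, 3.14, 3.14, 3.14, 3.14].

INTERFACE

Orientations are given as a unit quaternion [w, x, y, z].
In Python, from station import status, eyes, order gives the robot as it stands.
- The arm moves only by the shell command python3 -m creep 'ROWS' [FORCE]. ROWS is text: rows parted by semicolons, each of 7 numbers parted by spaces: the shift along the tool's x, y, z scaled (see below), then the turn, a rotation vector about the tool's x, y, z scaled (see below), then the closure, from -1 (fully open) to 1 (shut). A call has 1 to 5 rows; each row shifts and turns the commanded pose from where the row before left it, along the tool's axes as they then stand; what a row does not reach is not made up. The controller multiplies each number of a shift by 30 mm and each number of a turn by 0.08 rad. A row lasts 1/10 s, in which the tool goes at most 50 mm and 8.59 degrees, less where a joint would pass 70% of its speed; a pose out of reach is approached as far as the arm can. A call with a number of a shift or a turn outside -1 to 1 is refused whole. A call with a gripper value outside its range is refused whole. The fingers move at their own pace and stop on an object; FORCE is the grip in N (left out, the last holds). Time passes only in rows, so rows that do not move let the fingers close. It gives the time, the measured TCP pose, the force, the opening and the grip force at its end, in the units of the state.
- status.read_state(): the state, without advancing time (a new reading comes with each control period).
- eyes.capture(name): name is "scene" or "top" or "wrist"; returns a dict with "img" (400x640x3 uint8, red, green, blue), "z_map" (400x640 float32, mm along the optical axis (not along the pixel's ray), 0 where there is no reading), "camera_matrix" (3x3 intrinsics, pixels), "rvec" (rotation vector, rad) and "tvec" (3), from world to camera coordinates, as OpenCV has them. Camera axes: x right, y down, z forward; pixel columns grow to the right and rows downward; lengths in mm; the calibration is good to about 2 mm. A picture is of the moment at which its call begins.
- order.sign_off(): hands the job in; it is judged then, once.
The state is a dict: "clock": time; "qpos": joint angles; "joint_velocities": joint speeds; "effort": joint torques, N m; "ee_pos": TCP position; "ee_rot": TCP orientation; "wrist_force": force on the tool from outside, world axes, zero at the start; "torque": the same for the moment, N m; "grip_width": finger opening in mm; "grasp_force": force on a finger pad.
Only numpy, scipy, OpenCV 4.12 (cv2) and the standard library are available. Lean on these libraries where they do the work, as an engineer would, in place of code of your own. Each camera call takes 0.05 s, during which the arm holds its last target. There are 200 camera calls.

## Working session

There is one attempt and no reset: what is moved stays moved. The work goes in short steps, Python scripts to look and compute and a shell command to move; the robot and the scene stay as the last step left them, time stands still between calls to the robot, and variables do not carry over. Pictures are saved under pics/ and viewed, at most 14 in all, crops included, and the job is handed in when it is done.

```bash
ls; mkdir -p pics
python3 - <<'E'
from station import status, eyes
import cv2
print(status.read_state())
for n in("scene","top"):
    c=eyes.capture(n); cv2.imwrite(f"pics/{n}0.png",c["img"][:,:,::-1]); print(n,c["camera_matrix"].tolist(),c["rvec"],c["tvec"])
E
```

```text
pics
{'clock': 0.0, 'qpos': array([ 1.09220254,  0.62934912,  0.03846475,  1.51833575, -0.02700463,
        0.99631237, -0.02000442]), 'joint_velocities': array([-0.00092398,  0.00051488, -0.00058922, -0.00078746,  0.00138416,
       -0.00095949,  0.0002406 ]), 'effort': array([-1.50746117e-03, -5.49731219e+01,  1.14317615e+00, -1.86633307e+01,
       -5.22106932e-02,  2.35144183e-02,  1.12049763e-04]), 'ee_pos': array([ 260.51066692, -594.79008914,  204.56293158]), 'ee_rot': array([-9.19319670e-04,  9.78777758e-01,  2.04922451e-01, -2.09856728e-04]), 'wrist_force': array([ 0.32350144, -0.66541608, -0.0120224 ]), 'torque': array([ 0.005384  , -0.03548905,  0.04274234]), 'grasp_force': 0.0, 'grip_width': 93.98750606284818}
scene [[367.20873937567563, 0.0, 312.85090898723024], [0.0, 367.20873937567563, 195.79229744270097], [0.0, 0.0, 1.0]] [ 2.4580722   0.88459229 -0.22989134] [-388.18457616 -183.98638242 1259.55278668]
top [[474.6028553882847, 0.0, 325.3880829085675], [0.0, 474.6028553882847, 200.57305622527272], [0.0, 0.0, 1.0]] [ 2.16406337 -2.19829717  0.06766827] [  29.6895923   536.76163166 1468.79984287]
```

View pics/scene0.png

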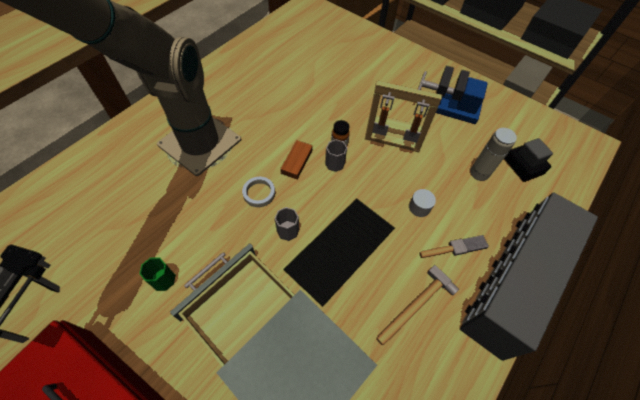

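View pics/top0.png

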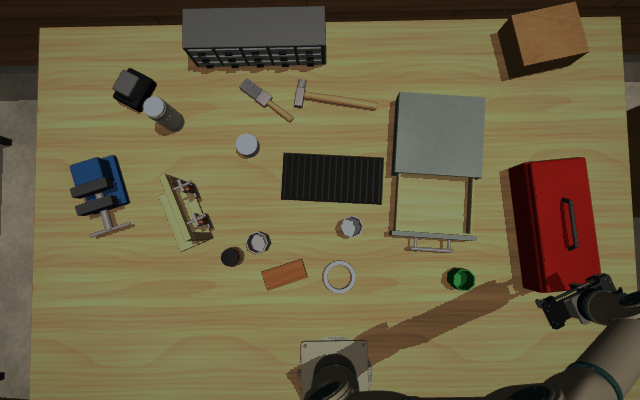

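The pictures show two steel cups, at top-view pixels (259,243) and (349,228). Both hooks carry a scraper, at about (186,187) and (202,220). The drawer is open at (430,205) and the mat is at (332,178). The jar, at (232,257), is right beside the first cup. The green cup at (460,279) is the decoy.

```bash
cat > h.py <<'E'
import numpy as np, cv2
from station import status, eyes
from scipy.spatial.transform import Rotation as R
def cloud(c):
    K=c["camera_matrix"];Rm=cv2.Rodrigues(np.array(c["rvec"],float))[0];z=c["z_map"]
    v,u=np.mgrid[:400,:640]
    p=np.stack([(u-K[0,2])/K[0,0]*z,(v-K[1,2])/K[1,1]*z,z],-1)-np.ravel(c["tvec"])
    P=p@Rm; P[z==0]=np.nan
    return P
def cap(n,save=None):
    c=eyes.capture(n)
    if save: cv2.imwrite(f"pics/{save}.png",c["img"][:,:,::-1])
    return c,cloud(c)
def st():
    s=status.read_state(); q=s["ee_rot"]; r=R.from_quat([q[1],q[2],q[3],q[0]])
    return s,np.array(s["ee_pos"]),r
def rect(P,m):
    """min-area rectangle of masked points in xy"""
    p=P[m][:,:2]; p=p[~np.isnan(p).any(1)]
    (c,s,a)=cv2.minAreaRect(p.astype(np.float32)); return np.round(c,1),np.round(s,1),round(a,1),len(p)
def to(pos,rot):
    """print needed shift in tool axes (units of 30mm) and turn (units of .08 rad) from the present pose"""
    s,p,r=st()
    d=r.inv().apply(np.array(pos)-p); t=(r.inv()*rot).as_rotvec()
    print("at",p.round(1),"shift/30",(d/30).round(2),"turn/.08",(t/.08).round(2))
def box(u0,v0,u1,v1):
    m=np.zeros((400,640),bool); m[v0:v1,u0:u1]=1; return m
E
python3 - <<'E'
from h import *
c,P=cap("top"); Z=P[...,2]
for n,b,lo,hi in [("cup1",(240,225,275,258),78,92),("cup2",(332,212,368,245),78,92),("green",(440,260,480,295),75,92),("jar",(218,245,245,270),75,92),("tin",(233,130,262,160),48,62),
  ("mat",(275,148,390,210),2.5,9),("batten",(150,160,220,255),236,255),("hooks",(150,160,225,255),205,236),("chesttop",(385,85,490,180),82,98),("front",(385,225,485,242),70,86),("handle",(405,240,460,258),40,70),("floor",(392,170,475,238),12,32),("brick",(255,255,310,295),8,60),("ring",(318,258,360,296),5,40)]:
    m=box(*b)&(Z>lo)&(Z<hi); print(n,rect(P,m), "z",np.nanmedian(Z[m]).round(1))
m=box(150,160,225,255)&(Z>100)&(Z<236)
for v,u in np.argwhere(m)[::4]: print(u,v,P[v,u].round(0),end=" ")
E
```

```text
cup1 (array([411.3, 228.2]), array([62. , 61.2]), 63.0, 77) z 84.3
cup2 (array([454.7, -56.4]), array([61.2, 61.6]), 25.1, 64) z 83.9
green (array([ 292. , -385.3]), array([62.9, 62.1]), 41.2, 107) z 82.4
jar (array([370.1, 309.2]), array([51.7, 50.5]), 86.9, 255) z 84.8
tin (array([715.1, 263.3]), array([67.1, 63.5]), 44.8, 364) z 54.8
mat (array([ 6.087e+02, -4.000e-01]), array([363.9, 195.3]), 89.0, 3621) z 5.3
batten (array([521.2, 395.2]), array([189.,  75.]), 22.5, 582) z 244.5
hooks (array([520.7, 390.9]), array([188.7,  59.3]), 18.6, 336) z 227.7
chesttop (array([ 727.9, -327.6]), array([262. , 247.5]), 85.1, 6937) z 89.6
front (array([ 432.2, -302.1]), array([254.8,  44.9]), 89.1, 466) z 76.7
handle (array([ 391.8, -297.3]), array([127. ,  36.4]), 88.7, 193) z 55.7
floor (array([ 518.9, -301.1]), array([240.9, 203.9]), 85.3, 3887) z 21.8
brick (array([308.9, 162.4]), array([166.1, 120.5]), 89.1, 848) z 29.8
ring (array([299.8, -16.1]), array([128.3, 114.7]), 89.1, 439) z 23.3
166 175 [598. 448. 236.] 170 175 [602. 448. 205.] 170 176 [599. 448. 203.] 168 177 [593. 445. 229.] 
[... 3474 characters left out ...]
 196 232 [444. 384. 173.] 200 232 [444. 385. 128.] 190 233 [441. 383. 235.] 194 233 [441. 383. 197.] 198 233 [441. 385. 150.] 202 233 [441. 383. 116.] 194 234 [438. 382. 199.] 198 234 [438. 383. 158.] 202 234 [438. 382. 119.] 193 235 [435. 381. 212.] 197 235 [435. 381. 174.] 201 235 [435. 381. 132.] 193 236 [433. 380. 218.] 197 236 [433. 379. 181.] 201 236 [432. 382. 130.] 192 237 [430. 379. 231.] 196 237 [430. 378. 194.] 200 237 [430. 379. 150.] 204 237 [429. 377. 114.] 194 238 [427. 378. 215.] 198 238 [427. 377. 176.] 202 238 [427. 378. 133.] 192 239 [425. 382. 218.] 196 239 [424. 383. 178.] 200 239 [424. 385. 128.] 189 240 [422. 389. 223.] 193 240 [422. 390. 182.] 197 240 [421. 391. 138.]
```

Run:
```python
from h import *
c=cv2.imread("pics/scene0.png"); cv2.imwrite("pics/rackcrop.png",cv2.resize(c[75:175,340:460],None,fx=5,fy=5,interpolation=cv2.INTER_CUBIC))
```

```text
(no output)
```

View pics/rackcrop.png

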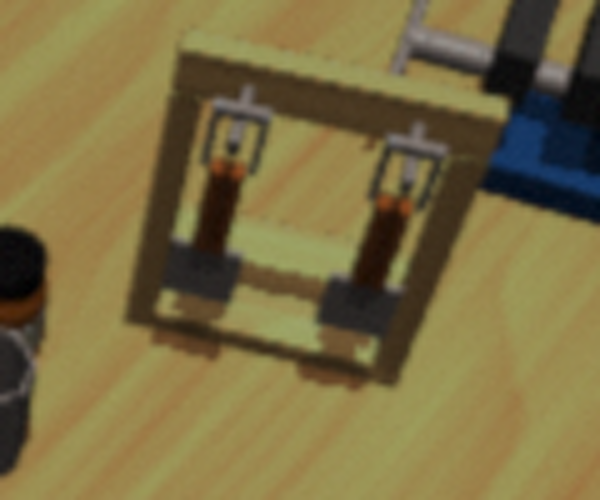

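The scrapers hang at about (570,404) and (477,366). The rack front faces (0.38,-0.93), and the chest yaw is about -4.7°. I'll go over to the rack now.

```bash
python3 -m creep '0 0 -1 0 0 0 -1;0 0 -1 0 0 0 -1;0 0 -1 0 0 0 -1;0.7 -0.68 0 0 0 0 -1;0.7 -0.68 0 0 0 0 -1' && for i in 1; do python3 -m creep '0.7 -0.68 0 0 0 -0.8 -1;0.7 -0.68 0 0 0 0 -1;0.7 -0.68 0 0 0 0.8 -1;0.7 -0.68 0 0 0 0 -1;0.7 -0.68 0 0 0 0 -1'; done
```

```text
clock: 0.65
ee_pos: [282.7, -541.3, 296.1]
ee_rot: [0.001, 0.979, 0.204, 0.0]
wrist_force: [-0.3, 0.3, 0.0]
grip_width: 93.8
grasp_force: 0.0
clock: 1.15
ee_pos: [334.8, -403.0, 295.3]
ee_rot: [-0.0, 0.979, 0.205, -0.0]
wrist_force: [-0.7, -0.1, 0.0]
grip_width: 93.8
grasp_force: 0.0
```

```bash
m='python3 -m creep'; for i in 1 2 3 4 5; do python3 -m creep '0.7 -0.68 0 0 0 0 -1;0.7 -0.68 0 0 0 0 -1;0.7 -0.68 0 0 0 0 -1;0.7 -0.68 0 0 0 0 -1;0.7 -0.68 0 0 0 0 -1' | grep ee_; done
for i in 1 2 3 4; do python3 -m creep '0 0 0 0 0 -0.96 -0.2;0 0 0 0 0 -0.96 -0.2;0 0 0 0 0 -0.96 -0.2;0 0 0 0 0 -0.96 -0.2;0 0 0 0 0 -0.96 -0.2' | grep ee_; done
python3 -c "
from h import *
s,p,r=st();print(p,r.as_matrix().round(3),s['qpos'].round(2))"
```

```text
ee_pos: [390.1, -267.5, 295.4]
ee_rot: [-0.0, 0.979, 0.205, -0.0]
ee_pos: [445.3, -132.0, 295.4]
ee_rot: [-0.0, 0.979, 0.205, -0.0]
ee_pos: [500.6, 3.4, 295.4]
ee_rot: [0.0, 0.979, 0.205, -0.0]
ee_pos: [555.9, 138.9, 295.2]
ee_rot: [0.0, 0.979, 0.205, -0.0]
ee_pos: [611.1, 274.4, 295.1]
ee_rot: [0.0, 0.979, 0.205, -0.0]
ee_pos: [610.8, 273.3, 295.0]
ee_rot: [0.0, 0.921, 0.389, -0.0]
ee_pos: [610.8, 273.2, 295.0]
ee_rot: [-0.0, 0.83, 0.558, -0.0]
ee_pos: [610.8, 273.2, 295.0]
ee_rot: [-0.0, 0.708, 0.706, -0.0]
ee_pos: [610.8, 273.1, 295.0]
ee_rot: [-0.0, 0.56, 0.828, -0.0]
[610.83064177 273.11300722 295.03132654] [[-0.372  0.928 -0.001]
 [ 0.928  0.372 -0.001]
 [-0.    -0.001 -1.   ]] [-0.14  0.64 -0.6   1.32  0.36  1.29 -0.37]
```

```bash
for i in 1 2 3; do python3 -m creep '0 0 0 0 1 0 -0.2;0 0 0 0 1 0 -0.2;0 0 0 0 1 0 -0.2;0 0 0 0 1 0 -0.2' | grep ee_; done
python3 - <<'E'
from h import *
s,p,r=st();print(p,r.as_matrix().round(3),s['qpos'].round(2))
c,P=cap("top","top1");c,P=cap("wrist","wrist1");c,P2=cap("scene")
E
```

```text
ee_pos: [611.1, 273.2, 295.5]
ee_rot: [-0.133, 0.554, 0.817, 0.09]
ee_pos: [611.3, 272.8, 295.3]
ee_rot: [-0.261, 0.533, 0.785, 0.178]
ee_pos: [611.4, 272.7, 295.0]
ee_rot: [-0.383, 0.498, 0.733, 0.26]
[611.38422831 272.7167218  295.02134392] [[-0.21   0.93  -0.302]
 [ 0.531  0.368  0.763]
 [ 0.821 -0.    -0.571]] [ 0.43  0.99 -0.98  1.33 -0.2   1.22  0.16]
```

View pics/wrist1.png

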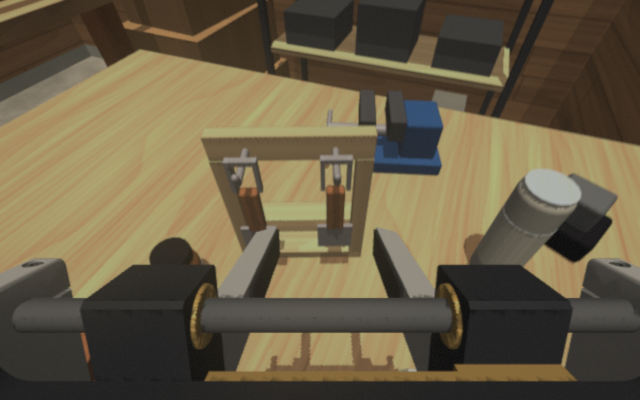

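The wrist view shows both scrapers hanging, with handles at about (335,207) and (252,210). The tool faces the rack squarely.

```bash
cat >> h.py <<'E'
def handles(P,img):
    """handle top/bottom points by brown colour, near the rack, above 115mm"""
    i=img.astype(int); m=(i[...,0]-i[...,2]>45)&(i[...,0]-i[...,1]>25)&(P[...,2]>115)&(P[...,2]<230)&(P[...,0]>420)&(P[...,0]<640)&(P[...,1]>320)&(P[...,1]<450)
    n,l,s,_=cv2.connectedComponentsWithStats(m.astype(np.uint8))
    for k in range(1,n):
        if s[k,4]>60:
            p=P[l==k]; print("handle",s[k],p.mean(0).round(1),"z",p[:,2].min().round(),p[:,2].max().round(), "mid", np.median(p,0).round(1))
E
python3 - <<'E'
from h import *
c,P=cap("wrist"); handles(P,c["img"])
c,P=cap("scene"); handles(P,c["img"])
E
```

```text
handle [326 186  19   9 140] [570.2 405.9 188.7] z 185.0 222.0 mid [570.1 406.  188.4]
handle [239 189  19   9 149] [478.9 366.9 188.4] z 185.0 195.0 mid [478.8 367.  188.5]
```

Run:
```python
from h import *
s,p,r=st(); z=r.as_matrix()[:,2]; T=np.array([570,406,145])+12*z
to(T-100*z,r); to(T,r)
```

```text
at [610.7 274.2 296.2] shift/30 [-1.49  0.36  3.71] turn/.08 [0. 0. 0.]
at [610.7 274.2 296.2] shift/30 [-1.49  0.36  7.05] turn/.08 [0. 0. 0.]
```

```bash
python3 -m creep '-0.37 0.09 0.92 0 0 0 -0.2;-0.37 0.09 0.92 0 0 0 -0.2;-0.37 0.09 0.92 0 0 0 -0.2;-0.38 0.09 0.92 0 0 0 -0.2'; python3 -m creep '0 0 0 0 0 0 -0.2'|grep ee_
python3 - <<'E'
from h import *
s,p,r=st(); z=r.as_matrix()[:,2]; T=np.array([570,406,145])+12*z
to(T,r)
cap("wrist","wrist2")
E
```

```text
clock: 7.5
ee_pos: [596.7, 339.6, 196.5]
ee_rot: [-0.381, 0.497, 0.735, 0.26]
wrist_force: [-0.5, 0.3, 0.2]
grip_width: 56.4
grasp_force: 0.0
ee_pos: [593.3, 340.2, 194.1]
ee_rot: [-0.384, 0.496, 0.735, 0.257]
at [593.3 340.2 194.1] shift/30 [-0.01  0.11  3.24] turn/.08 [0. 0. 0.]
```

View pics/wrist2.png

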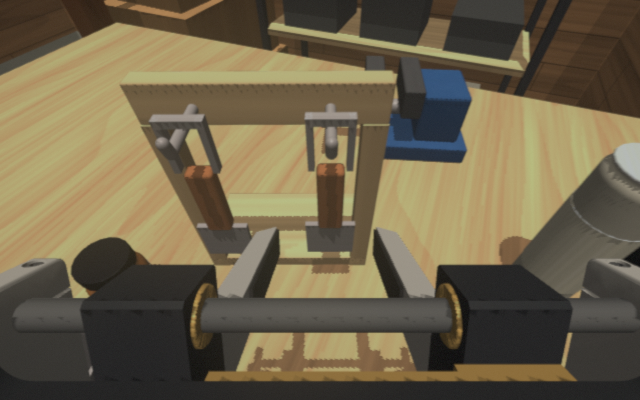

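The handle at (331,195) lies between the fingers, at about the finger midline of u≈328. I'll advance and close.

```bash
python3 -m creep '0 0.03 0.8 0 0 0 -0.2;0 0.03 0.8 0 0 0 -0.2;0 0.03 0.8 0 0 0 -0.2;0 0.02 0.8 0 0 0 -0.2;0 0 0 0 0 0 -0.2' && python3 -m creep '0 0 0 0 0 0 1;0 0 0 0 0 0 1;0 0 0 0 0 0 1;0 0 0 0 0 0 1;0 0 0 0 0 0 1' 25
python3 - <<'E'
from h import *
s,p,r=st(); to(p+[0,0,22],r); to(p+[0.38*100,-.925*100,0],r)
E
```

```text
clock: 8.15
ee_pos: [569.2, 413.9, 142.0]
ee_rot: [-0.383, 0.496, 0.735, 0.259]
wrist_force: [-0.2, 0.7, 0.5]
grip_width: 56.5
grasp_force: 0.0
clock: 8.65
ee_pos: [571.8, 411.5, 140.8]
ee_rot: [-0.382, 0.499, 0.734, 0.26]
wrist_force: [1.0, 0.3, 0.7]
grip_width: 21.6
grasp_force: 24.6
at [571.8 411.5 140.8] shift/30 [ 0.6   0.   -0.42] turn/.08 [0. 0. 0.]
at [571.8 411.5 140.8] shift/30 [-1.91  0.04 -2.73] turn/.08 [0. 0. 0.]
```

```bash
python3 -m creep '0.2 0 -0.14 0 0 0 1;0.2 0 -0.14 0 0 0 1;0.2 0 -0.14 0 0 0 1;0 0 0 0 0 0 1' && python3 -m creep '-0.38 0 -0.55 0 0 0 1;-0.38 0 -0.55 0 0 0 1;-0.38 0 -0.55 0 0 0 1;-0.38 0 -0.55 0 0 0 1;-0.38 0 -0.55 0 0 0 1'
python3 - <<'E'
from h import *
cap("wrist","wrist3")
c,P=cap("top"); Z=P[...,2]
for n,b,lo,hi in [("cup1",(240,225,275,258),78,92),("cup2",(332,212,368,245),78,92)]:
    m=box(*b)&(Z>lo)&(Z<hi); print(n,rect(P,m))
E
```

```text
clock: 9.05
ee_pos: [571.6, 412.5, 164.3]
ee_rot: [-0.382, 0.498, 0.734, 0.26]
wrist_force: [-0.3, -0.1, -1.3]
grip_width: 22.1
grasp_force: 24.6
clock: 9.55
ee_pos: [608.4, 317.9, 162.9]
ee_rot: [-0.382, 0.498, 0.734, 0.259]
wrist_force: [1.3, -0.0, -1.5]
grip_width: 21.9
grasp_force: 24.6
cup1 (array([411.6, 228.2]), array([62.3, 60.8]), 18.2, 77)
cup2 (array([454.8, -56.3]), array([61.3, 61.8]), 25.0, 71)
```

View pics/wrist3.png

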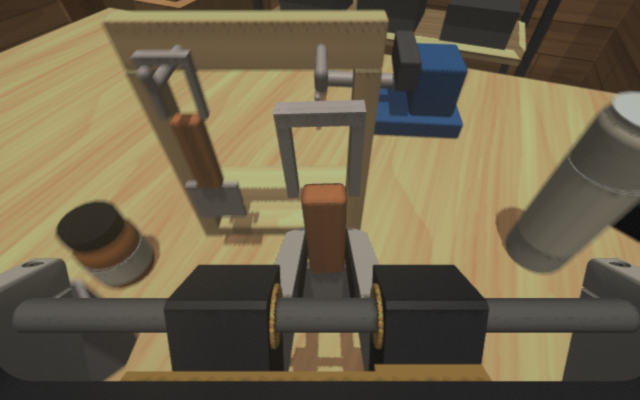

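```bash
python3 -m creep '0.95 0 -0.66 0 0 0 1;0.95 0 -0.66 0 0 0 1;0.95 0 -0.66 0 0 0 1;0 0 0 0 0 0 1'|grep ee_
for i in 1 2 3; do python3 -m creep '0 0 0 0 -1 0 1;0 0 0 0 -1 0 1;0 0 0 0 -1 0 1;0 0 0 0 -1 0 1' | grep -v ee_r; done
python3 -m creep '0 0 0 0 0 0.97 1;0 0 0 0 0 0.97 1;0 0 0 0 0 0.97 1'|grep ee_
python3 -m creep '0 0 0 0 0 0.97 1;0 0 0 0 0 0.97 1;0 0 0 0 0 0.97 1;0 0 0 0 0 0 1'|grep ee_
python3 - <<'E'
from h import *
s,p,r=st(); print(s['qpos'].round(2)); a=np.radians(85.3); to([540,-322,200],R.from_matrix(np.array([[np.cos(a),np.sin(a),0],[np.sin(a),-np.cos(a),0],[0,0,-1]]).T.T))
c,P=cap("top"); Z=P[...,2]
# drawer: section along rows of chest axis
ax=np.array([.9966,-.082]);
for n,b,lo,hi in [("front",(390,222,485,245),74,82)]:
    m=box(*b)&(Z>lo)&(Z<hi); q=P[m]; s_=q[:,:2]@ax; t=q[:,:2]@[.082,.9966]; print(np.percentile(s_,[2,10,50,90,98]).round(1),np.percentile(t,[1,99]).round(1))
m=box(385,85,490,182)&(Z>86)&(Z<93); q=P[m]; print(np.percentile(q[:,:2]@ax,[.5,99.5]),np.percentile(q[:,:2]@[.082,.9966],[.5,99.5]))
m=box(405,236,460,258)&(Z>48)&(Z<62); q=P[m]; print("h",np.percentile(q[:,:2]@ax,[5,20,50,80]),q.mean(0))
E
```

```text
ee_pos: [608.3, 322.4, 273.7]
ee_rot: [-0.381, 0.496, 0.735, 0.262]
clock: 10.45
ee_pos: [606.9, 319.6, 266.2]
wrist_force: [0.3, 0.7, -1.8]
grip_width: 21.4
grasp_force: 24.6
clock: 10.85
ee_pos: [606.7, 319.8, 266.3]
wrist_force: [0.0, -0.2, -0.5]
grip_width: 21.7
grasp_force: 24.6
clock: 11.25
ee_pos: [606.6, 320.1, 266.2]
wrist_force: [-0.8, -0.0, -1.5]
grip_width: 22.2
grasp_force: 24.6
ee_pos: [606.1, 320.4, 265.6]
ee_rot: [-0.001, 0.654, 0.757, -0.001]
ee_pos: [606.4, 320.0, 265.8]
ee_rot: [-0.001, 0.737, 0.676, -0.001]
[-0.31  0.66 -0.41  1.31  0.26  1.22 -0.82]
at [606.4 320.  265.8] shift/30 [-21.51  -0.37   2.21] turn/.08 [-0.03  0.01 -0.04]
[440.1 441.3 447.2 453.2 454.5] [-390.6 -143.5]
[630.32390768 873.5411145 ] [-395.29818105 -137.19738894]
h [400.05451016 402.25911076 406.68735953 417.17471842] [ 387.25142581 -296.77733986   55.62096212]
```

```bash
for i in 1 2 3 4; do python3 -m creep '-0.9 0 0 0 0 0 1;-0.9 0 0 0 0 0 1;-0.9 0 0 0 0 0 1;-0.9 0 0 0 0 0 1;-0.9 0 0 0 0 0 1' | grep ee_p; done; python3 -m creep '-0.9 0 0 0 0 0 1;-0.6 0 0 0 0 0 1;0 0 0 0 0 0 1;0 0 0 0 0 0 1'
python3 - <<'E'
from h import *
a=np.radians(85.3); to([545.4,-321.8,36],R.from_matrix(np.array([[np.cos(a),np.sin(a),0],[np.sin(a),-np.cos(a),0],[0,0,-1]])))
E
```

```text
ee_pos: [595.4, 184.1, 266.6]
ee_pos: [583.7, 49.7, 266.7]
ee_pos: [572.0, -84.7, 266.7]
ee_pos: [560.4, -219.1, 266.7]
clock: 14.4
ee_pos: [557.0, -262.1, 266.9]
ee_rot: [-0.001, 0.737, 0.676, 0.001]
wrist_force: [-0.4, 0.6, -1.2]
grip_width: 22.1
grasp_force: 24.6
at [ 557.  -262.1  266.9] shift/30 [-2.03 -0.21  7.69] turn/.08 [-0.   -0.02 -0.05]
```

```bash
python3 -m creep '-0.7 -0.07 0.9 0 0 0 1;-0.7 -0.07 0.9 0 0 0 1;-0.63 -0.07 0.9 0 0 0 1;0 0 0.9 0 0 0 1;0 0 0.9 0 0 0 1' ;python3 -m creep '0 0 0.9 0 0 0 1;0 0 0.9 0 0 0 1;0 0 0 0 0 0 1;0 0 0 0 0 0 1'
python3 - <<'E'
from h import *
s,p,r=st(); print(p); cap("scene","s4"); c=cv2.imread("pics/s4.png"); cv2.imwrite("pics/s4c.png",cv2.resize(c[200:400,140:400],None,fx=2.5,fy=2.5))
E
```

```text
clock: 14.9
ee_pos: [545.9, -321.9, 131.3]
ee_rot: [-0.0, 0.737, 0.676, 0.001]
wrist_force: [-0.3, 0.9, -0.1]
grip_width: 22.1
grasp_force: 24.6
clock: 15.3
ee_pos: [546.1, -321.9, 78.6]
ee_rot: [-0.0, 0.737, 0.676, 0.001]
wrist_force: [0.9, -0.3, -1.5]
grip_width: 21.7
grasp_force: 24.6
[ 546.12867376 -321.91534771   78.61791638]
```

View pics/s4c.png

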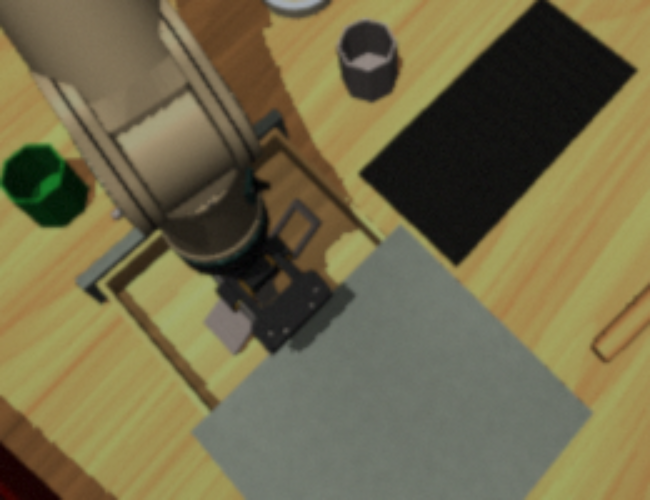

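The scraper is level over the drawer, with the blade at (230,325) and the eye at (300,225), both inside the walls. I'll lower it and release.

```bash
python3 -m creep '0 0 0.6 0 0 0 1;0 0 0.5 0 0 0 1;0 0 0.4 0 0 0 1;0 0 0.2 0 0 0 1;0 0 0 0 0 0 1';python3 -m creep '0 0 0 0 0 0 0.15;0 0 0 0 0 0 0.15;0 0 0 0 0 0 0.15';python3 -m creep '0 0 -0.9 0 0 0 0.15;0 0 -0.9 0 0 0 0.15;0 0 -0.9 0 0 0 0.15;0 0 -0.9 0 0 0 0.15;0 0 -0.9 0 0 0 0.15';python3 -m creep '0 0 -0.9 0 0 0 0.15;0 0 -0.9 0 0 0 0.15;0 0 -0.9 0 0 0 0.15'|grep ee
```

```text
clock: 15.85
ee_pos: [545.4, -323.5, 26.9]
ee_rot: [-0.0, 0.737, 0.676, 0.0]
wrist_force: [-0.4, 0.8, -1.0]
grip_width: 21.9
grasp_force: 25.0
clock: 16.15
ee_pos: [544.8, -324.6, 27.3]
ee_rot: [0.0, 0.738, 0.675, -0.0]
wrist_force: [0.2, 0.5, -0.3]
grip_width: 39.0
grasp_force: 0.0
clock: 16.65
ee_pos: [544.8, -324.2, 163.5]
ee_rot: [0.0, 0.738, 0.675, -0.0]
wrist_force: [-1.0, -0.2, -0.1]
grip_width: 39.8
grasp_force: 0.0
ee_pos: [544.7, -324.1, 244.5]
ee_rot: [0.0, 0.738, 0.675, -0.0]
```

```bash
for i in 1 2 3 4; do python3 -m creep '0.88 -0.11 -0.07 0 0 0 -0.2;0.88 -0.11 -0.07 0 0 0 -0.2;0.88 -0.11 -0.07 0 0 0 -0.2;0.88 -0.11 -0.07 0 0 0 -0.2;0.88 -0.11 -0.07 0 0 0 -0.2' | grep ee_p; done; python3 -m creep '0.88 -0.11 0 0 0 0 -0.2;0.88 -0.11 0 0 0 0 -0.2;0 0 0 0 0 -0.97 -0.2;0 0 0 0 0 -0.97 -0.2;0 0 0 0 0 -0.97 -0.2'|grep ee_p;python3 -m creep '0 0 0 0 0 -0.97 -0.2;0 0 0 0 0 -0.97 -0.2;0 0 0 0 0 -0.97 -0.2'|grep ee_p
for i in 1 2 3; do python3 -m creep '0 0 0 0 1 0 -0.2;0 0 0 0 1 0 -0.2;0 0 0 0 1 0 -0.2;0 0 0 0 1 0 -0.2' | grep ee_; done;python3 -m creep '0 0 0 0 0 0 -0.2'|grep clock
python3 - <<'E'
from h import *
s,p,r=st(); z=r.as_matrix()[:,2];print(s['qpos'].round(2),r.as_matrix().round(2)); T=np.array([479,367,145])+12*z
to(T-100*z,r); to(T,r)
c,P=cap("wrist"); handles(P,c["img"])
E
```

```text
ee_pos: [539.9, -190.2, 254.0]
ee_pos: [535.1, -57.3, 264.5]
ee_pos: [530.3, 75.6, 275.0]
ee_pos: [525.6, 208.5, 285.5]
ee_pos: [523.6, 261.0, 285.2]
ee_pos: [523.8, 260.6, 285.3]
ee_pos: [524.0, 260.7, 285.7]
ee_rot: [-0.132, 0.555, 0.817, 0.091]
ee_pos: [524.2, 260.3, 285.4]
ee_rot: [-0.261, 0.533, 0.785, 0.178]
ee_pos: [524.4, 260.2, 285.0]
ee_rot: [-0.382, 0.498, 0.733, 0.26]
clock: 21.05
[ 0.53  0.9  -0.98  1.61 -0.29  1.07  0.26] [[-0.2   0.93 -0.3 ]
 [ 0.53  0.36  0.76]
 [ 0.82 -0.   -0.57]]
at [524.8 257.8 281.8] shift/30 [-1.48 -0.07  2.91] turn/.08 [0. 0. 0.]
at [524.8 257.8 281.8] shift/30 [-1.48 -0.07  6.25] turn/.08 [0. 0. 0.]
handle [313 194  20  10 170] [478.4 366.9 188.4] z 185.0 223.0 mid [478.2 366.9 188.4]
```

```bash
python3 -m creep '-0.5 -0.02 0.95 0 0 0 -0.2;-0.5 -0.02 0.95 0 0 0 -0.2;-0.5 -0.02 0.95 0 0 0 -0.2;0 0 0 0 0 0 -0.2;0 0 0 0 0 0 -0.2'|grep ee_p
python3 - <<'E'
from h import *
s,p,r=st(); z=r.as_matrix()[:,2]; T=np.array([478.5,367,145])+9*z
to(T,r)
c,P=cap("wrist"); handles(P,c["img"])
E
```

```text
ee_pos: [505.8, 302.4, 200.8]
at [505.8 302.4 200.8] shift/30 [-0.18 -0.05  3.28] turn/.08 [0. 0. 0.]
handle [310 170  27  13 320] [478.7 366.6 188.2] z 186.0 190.0 mid [478.4 366.5 188.3]
```

```bash
python3 -m creep '-0.05 -0.01 0.8 0 0 0 -0.2;-0.05 -0.01 0.8 0 0 0 -0.2;-0.05 -0.01 0.8 0 0 0 -0.2;-0.03 -0.02 0.86 0 0 0 -0.2;0 0 0 0 0 0 -0.2' && python3 -m creep '0 0 0 0 0 0 1;0 0 0 0 0 0 1;0 0 0 0 0 0 1;0 0 0 0 0 0 1;0 0 0 0 0 0 1' 25;  python3 -m creep '0.2 0 -0.14 0 0 0 1;0.2 0 -0.14 0 0 0 1;0.2 0 -0.14 0 0 0 1;0 0 0 0 0 0 1'
```

```text
clock: 22.15
ee_pos: [474.4, 374.1, 139.7]
ee_rot: [-0.383, 0.497, 0.735, 0.259]
wrist_force: [-0.1, -0.3, 0.2]
grip_width: 56.3
grasp_force: 0.0
clock: 22.65
ee_pos: [476.4, 372.2, 139.0]
ee_rot: [-0.382, 0.498, 0.734, 0.26]
wrist_force: [0.5, 0.5, 0.2]
grip_width: 21.7
grasp_force: 25.0
clock: 23.05
ee_pos: [476.2, 373.0, 162.1]
ee_rot: [-0.382, 0.498, 0.734, 0.26]
wrist_force: [0.7, -0.3, -1.5]
grip_width: 21.9
grasp_force: 25.0
```

```bash
python3 -m creep '-0.38 0 -0.55 0 0 0 1;-0.38 0 -0.55 0 0 0 1;-0.38 0 -0.55 0 0 0 1;-0.38 0 -0.55 0 0 0 1;-0.38 0 -0.55 0 0 0 1'|grep -v rot
python3 -m creep '0.95 0 -0.66 0 0 0 1;0.95 0 -0.66 0 0 0 1;0.95 0 -0.66 0 0 0 1;0 0 0 0 0 0 1'|grep ee_
for i in 1 2 3; do python3 -m creep '0 0 0 0 -1 0 1;0 0 0 0 -1 0 1;0 0 0 0 -1 0 1;0 0 0 0 -1 0 1' | grep ee_p; done
python3 -m creep '0 0 0 0 0 0.97 1;0 0 0 0 0 0.97 1;0 0 0 0 0 0.97 1'|grep ee_
python3 -m creep '0 0 0 0 0 0.97 1;0 0 0 0 0 0.97 1;0 0 0 0 0 0.97 1;0 0 0 0 0 0 1'
python3 - <<'E'
from h import *
a=np.radians(85.3); to([480.7,-316.5,27],R.from_matrix(np.array([[np.cos(a),np.sin(a),0],[np.sin(a),-np.cos(a),0],[0,0,-1]])))
E
```

```text
clock: 23.55
ee_pos: [513.1, 278.6, 161.2]
wrist_force: [0.2, -0.5, -1.2]
grip_width: 21.8
grasp_force: 25.0
ee_pos: [513.9, 281.4, 270.3]
ee_rot: [-0.38, 0.497, 0.735, 0.262]
ee_pos: [512.5, 279.2, 264.7]
ee_pos: [512.2, 279.4, 264.9]
ee_pos: [512.1, 279.6, 264.9]
ee_pos: [511.7, 280.0, 264.4]
ee_rot: [-0.0, 0.655, 0.756, -0.001]
clock: 25.85
ee_pos: [512.0, 279.7, 264.5]
ee_rot: [-0.0, 0.737, 0.676, -0.001]
wrist_force: [-0.1, -0.0, -0.7]
grip_width: 22.1
grasp_force: 25.0
at [512.  279.7 264.5] shift/30 [-19.88   0.7    7.94] turn/.08 [-0.02  0.01 -0.06]
```

```bash
for i in 1 2 3 4; do python3 -m creep '-0.9 0.03 0 0 0 0 1;-0.9 0.03 0 0 0 0 1;-0.9 0.03 0 0 0 0 1;-0.9 0.03 0 0 0 0 1;-0.9 0.03 0 0 0 0 1' | grep ee_p; done; python3 -m creep '-0.9 0.05 0 0 0 0 1;-0.9 0.05 0.3 0 0 0 1;0 0 0.9 0 0 0 1;0 0 0.9 0 0 0 1;0 0 0.9 0 0 0 1';python3 -m creep '0 0 0.9 0 0 0 1;0 0 0.9 0 0 0 1;0 0 0.9 0 0 0 1;0 0 0 0 0 0 1;0 0 0 0 0 0 1'
python3 - <<'E'
from h import *
a=np.radians(85.3); to([480.7,-316.5,27],R.from_matrix(np.array([[np.cos(a),np.sin(a),0],[np.sin(a),-np.cos(a),0],[0,0,-1]])))
E
```

```text
ee_pos: [504.7, 143.9, 264.9]
ee_pos: [497.4, 9.1, 265.0]
ee_pos: [490.1, -125.6, 265.0]
ee_pos: [482.9, -260.4, 264.9]
clock: 28.35
ee_pos: [481.2, -313.6, 174.0]
ee_rot: [-0.0, 0.737, 0.676, 0.0]
wrist_force: [0.7, -0.2, -2.3]
grip_width: 21.7
grasp_force: 25.0
clock: 28.85
ee_pos: [481.6, -313.3, 94.3]
ee_rot: [-0.001, 0.737, 0.676, 0.0]
wrist_force: [0.4, -0.8, -1.4]
grip_width: 21.6
grasp_force: 25.0
at [ 481.6 -313.3   94.3] shift/30 [-0.11 -0.02  2.24] turn/.08 [-0.01 -0.01 -0.05]
```

```bash
python3 -m creep '-0.1 0 0.7 0 0 0 1;0 0 0.7 0 0 0 1;0 0 0.5 0 0 0 1;0 0 0.33 0 0 0 1;0 0 0 0 0 0 1';python3 -m creep '0 0 0 0 0 0 0.15;0 0 0 0 0 0 0.15;0 0 0 0 0 0 0.15'|grep grip;python3 -m creep '0 0 -0.9 0 0 0 0.15;0 0 -0.9 0 0 0 0.15;0 0 -0.9 0 0 0 0.15;0 0 -0.9 0 0 0 0.15;0 0 -0.9 0 0 0 0.15'|grep ee_p; python3 -m creep '0.9 -0.5 -0.3 0 0 0 1;0.9 -0.5 -0.3 0 0 0 1;0.9 -0.5 -0.3 0 0 0 1;0.9 -0.5 -0.3 0 0 0 1;0.9 -0.5 -0.3 0 0 0 1'|grep ee_p
python3 - <<'E'
from h import *
cap("scene","s5");c=cv2.imread("pics/s5.png"); cv2.imwrite("pics/s5c.png",cv2.resize(c[200:400,140:400],None,fx=2.5,fy=2.5))
E
```

```text
clock: 29.35
ee_pos: [482.4, -316.5, 28.0]
ee_rot: [0.001, 0.737, 0.676, 0.0]
wrist_force: [-0.5, 1.3, -0.7]
grip_width: 21.5
grasp_force: 25.0
grip_width: 39.1
ee_pos: [481.2, -317.1, 164.1]
ee_pos: [417.9, -175.0, 208.3]
```

View pics/s5c.png

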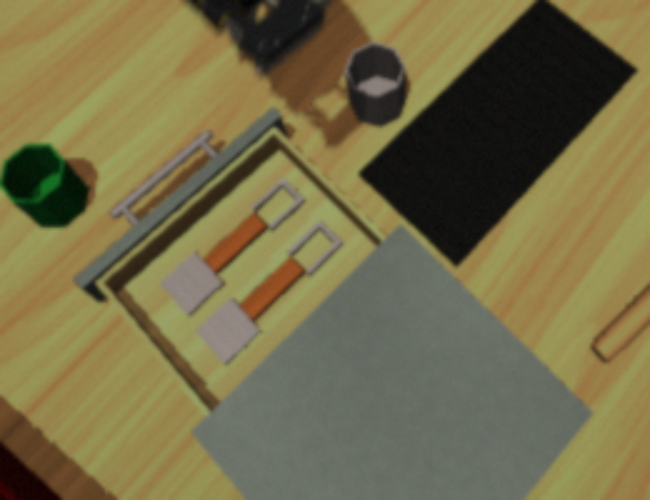

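Both scrapers lie flat in the drawer, with blades at (192,283) and (228,328). Cup 2 has been knocked and is now at (376,85), so I'll re-measure it later. Next I'll shut the drawer.

Run:
```python
from h import *
a=np.radians(85.3); to([345,-296.5,42],R.from_matrix(np.array([[np.cos(a),np.sin(a),0],[np.sin(a),-np.cos(a),0],[0,0,-1]])))
```

```text
at [ 416.  -170.2  209.4] shift/30 [-4.4  -2.    5.58] turn/.08 [-0.01 -0.02 -0.02]
```

```bash
python3 -m creep '-0.88 -0.4 0 0 0 0 1;-0.88 -0.4 0 0 0 0 1;-0.88 -0.4 0 0 0 0 1;-0.88 -0.4 0 0 0 0 1;-0.88 -0.4 0 0 0 0 1'|grep ee_p;python3 -m creep '0 0 0.9 0 0 0 1;0 0 0.9 0 0 0 1;0 0 0.9 0 0 0 1;0 0 0.9 0 0 0 1;0 0 0.9 0 0 0 1'|grep ee_p;python3 -m creep '0 0 0.9 0 0 0 1;0 0 0.2 0 0 0 1;0 0 0 0 0 0 1;0 0 0 0 0 0 1'
python3 - <<'E'
from h import *
a=np.radians(85.3); to([345,-296.5,42],R.from_matrix(np.array([[np.cos(a),np.sin(a),0],[np.sin(a),-np.cos(a),0],[0,0,-1]])))
E
```

```text
ee_pos: [346.4, -303.3, 208.0]
ee_pos: [347.3, -302.6, 72.0]
clock: 32.1
ee_pos: [347.8, -302.5, 40.5]
ee_rot: [0.001, 0.737, 0.675, 0.0]
wrist_force: [0.4, -0.7, 0.4]
grip_width: 0.6
grasp_force: 0.0
at [ 347.8 -302.5   40.5] shift/30 [ 0.19 -0.11 -0.05] turn/.08 [ 0.02  0.01 -0.07]
```

```bash
for i in 1 2; do python3 -m creep '0.02 0.5 0 0 0 0 1;0.02 0.5 0 0 0 0 1;0.02 0.5 0 0 0 0 1;0.02 0.5 0 0 0 0 1;0.02 0.5 0 0 0 0 1'; done; python3 -m creep '0 0.3 0 0 0 0 1;0 0.3 0 0 0 0 1;0 0 0 0 0 0 1'|grep -v rot
python3 - <<'E'
from h import *
c,P=cap("top"); Z=P[...,2]; ax=np.array([.9966,-.082])
m=box(390,85,490,258)&(Z>86)&(Z<93); q=P[m]; print("top",np.percentile(q[:,:2]@ax,[1,99]))
m=box(390,150,490,258)&(Z>73)&(Z<83); q=P[m]; print("front",np.percentile(q[:,:2]@ax,[2,50,98]))
print(st()[1]@[.9966,-.082,0])
E
```

```text
clock: 32.6
ee_pos: [422.4, -306.7, 41.2]
ee_rot: [0.001, 0.738, 0.675, -0.0]
wrist_force: [-2.3, -0.8, -0.3]
grip_width: 0.6
grasp_force: 0.8
clock: 33.1
ee_pos: [497.2, -310.4, 41.3]
ee_rot: [0.001, 0.738, 0.675, -0.0]
wrist_force: [-1.8, -1.2, -0.8]
grip_width: 0.4
grasp_force: 0.8
clock: 33.4
ee_pos: [516.8, -310.7, 40.4]
wrist_force: [0.0, -0.2, 0.3]
grip_width: 1.0
grasp_force: 0.0
top [633.40898357 872.03901239]
front [596.86592336 606.84014226 694.91873713]
539.536637149979
```

```bash
for i in 1 2 3; do python3 -m creep '0 0.15 0 0 0 0 1;0 0.15 0 0 0 0 1'|egrep "pos|wrist"; done
```

```text
ee_pos: [523.3, -311.5, 39.5]
wrist_force: [-1.4, -1.2, 0.8]
ee_pos: [533.1, -312.3, 39.5]
wrist_force: [-0.3, -0.6, 1.1]
ee_pos: [537.3, -312.7, 39.2]
wrist_force: [-15.0, 2.0, 13.5]
```

```bash
python3 -m creep '0 0.1 0 0 0 0 1;0 0 0 0 0 0 1'|egrep "pos|wrist"; python3 -m creep '0 -0.6 0 0 0 0 1;0 -0.6 0 0 0 0 1;0 -0.6 -0.5 0 0 0 1;0 -0.3 -1 0 0 0 1;0 -0.3 -1 0 0 0 1'|egrep "pos|wrist"; python3 -m creep '0 -0.5 -1 0 0 0 1;0 -0.5 -1 0 0 0 1;0 -0.5 -1 0 0 0 1;0 -0.5 -1 0 0 0 1;0 -0.5 -1 0 0 0 1'|egrep pos
python3 - <<'E'
from h import *
c,P=cap("top","top6"); Z=P[...,2]; ax=np.array([.9966,-.082])
m=box(390,85,490,258)&(Z>86)&(Z<93); q=P[m]; print("top",np.percentile(q[:,:2]@ax,[1,99]))
m=box(390,150,490,258)&(Z>73)&(Z<83); q=P[m]; print("front",np.percentile(q[:,:2]@ax,[2,50,98]))
m=box(390,150,490,258)&(Z>46)&(Z<62); q=P[m]; print("handle",np.percentile(q[:,:2]@ax,[5,20,50,98]))
E
```

```text
ee_pos: [537.2, -312.7, 39.0]
wrist_force: [-14.2, 2.7, 12.6]
ee_pos: [473.1, -306.7, 115.0]
wrist_force: [0.5, -0.7, 0.7]
ee_pos: [398.7, -300.3, 266.0]
top [630.96340237 872.03280178]
front [614.52038189 622.78428455 691.39555406]
handle [574.60621397 577.88052829 584.65846998 683.92215567]
```

View pics/top6.png

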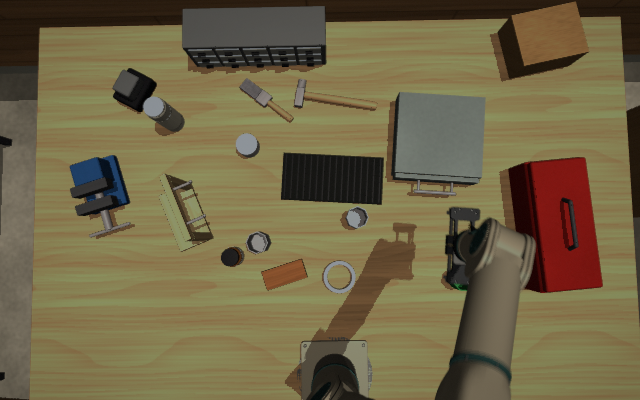

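The drawer is shut: its front moved about 174.5 mm to the chest front plane, and the top view shows it closed at (430,182). The cups are now at (259,243) and (356,217). Next I'll test in free air whether the arm can hold the tool horizontal and roll it.

```bash
for i in 1 2; do python3 -m creep '0.86 0.27 0 0 0 0 -0.6;0.86 0.27 0 0 0 0 -0.6;0.86 0.27 0 0 0 0 -0.6;0.86 0.27 0 0 0 0 -0.6;0.86 0.27 0 0 0 0 -0.6'|grep pos; done
for i in 1 2 3 4; do python3 -m creep '0 0 0 0 0 0.93 -0.6;0 0 0 0 0 0.93 -0.6;0 0 0 0 0 0.93 -0.6;0 0 0 0 0 0.93 -0.6;0 0 0 0 0 0.93 -0.6'|grep rot; done
python3 -c "
from h import *
s,p,r=st();print(p,s['qpos'].round(2))"
for i in 1 2 3 4; do python3 -m creep '0 0 0 0 0.98 0 -0.6;0 0 0 0 0.98 0 -0.6;0 0 0 0 0.98 0 -0.6;0 0 0 0 0.98 0 -0.6;0 0 0 0 0.98 0 -0.6'|grep ee_
python3 -c "
from h import *
s,p,r=st();print(p,s['qpos'].round(2))"; done
```

```text
ee_pos: [451.3, -174.3, 264.8]
ee_pos: [502.9, -49.1, 264.7]
ee_rot: [0.0, 0.85, 0.526, 0.001]
ee_rot: [0.0, 0.933, 0.36, 0.001]
ee_rot: [-0.0, 0.983, 0.181, 0.001]
ee_rot: [-0.0, 1.0, -0.004, 0.001]
[502.53218485 -50.0717685  264.58809392] [ 0.05  0.35 -0.    1.84  0.    0.95 -1.54]
ee_pos: [502.6, -50.2, 265.3]
ee_rot: [0.0, 0.98, -0.002, 0.197]
[502.61280072 -50.16331935 265.33457504] [ 0.09  0.17 -0.03  2.2  -0.04  0.37 -1.48]
ee_pos: [490.5, -40.2, 258.9]
ee_rot: [-0.017, 0.967, 0.002, 0.253]
[490.49401214 -40.21962051 258.87107699] [-0.42  0.16  0.58  2.36 -0.93  0.23 -0.56]
ee_pos: [504.1, -33.9, 328.8]
ee_rot: [-0.039, 0.942, 0.028, 0.333]
[504.05712221 -33.86614923 328.83268736] [-0.97  0.01  1.15  2.37 -1.1   0.24 -0.32]
ee_pos: [490.1, -81.0, 410.4]
ee_rot: [-0.049, 0.907, 0.008, 0.418]
[490.13366409 -81.00852211 410.35448138] [-0.4  -0.19  0.66  2.37 -1.1   0.23 -0.25]
```

Run:
```python
from h import *
def down(d):
    a=np.radians(d); return R.from_matrix(np.array([[np.cos(a),np.sin(a),0],[np.sin(a),-np.cos(a),0],[0,0,-1]]))
s,p,r=st(); print(s['qpos'].round(2)); to([520,0,350],down(0)); print(r.as_matrix().round(2))
```

```text
[-0.4  -0.19  0.66  2.37 -1.1   0.23 -0.25]
at [490.1 -81.  410.4] shift/30 [-0.95 -2.47  2.31] turn/.08 [ -1.25 -10.78   0.2 ]
[[ 0.65  0.05  0.76]
 [-0.03 -1.    0.09]
 [ 0.76 -0.08 -0.65]]
```

```bash
for i in 1 2 3; do python3 -m creep '-0.05 -0.15 0.15 -0.1 -0.9 0 -0.6;-0.05 -0.15 0.15 -0.1 -0.9 0 -0.6;-0.05 -0.15 0.15 -0.1 -0.9 0 -0.6;-0.05 -0.15 0.15 -0.1 -0.9 0 -0.6'|grep ee_; done;python3 -c "
from h import *
s,p,r=st();print(p,s['qpos'].round(2))"
```

```text
ee_pos: [497.7, -60.9, 397.2]
ee_rot: [-0.035, 0.954, 0.01, 0.297]
ee_pos: [500.7, -41.3, 379.5]
ee_rot: [-0.019, 0.987, 0.011, 0.158]
ee_pos: [498.2, -22.6, 360.9]
ee_rot: [-0.001, 1.0, 0.011, 0.015]
[498.24957766 -22.58258282 360.87377297] [-0.06  0.24  0.07  1.72 -0.02  1.16 -1.54]
```

```bash
for i in 1 2 3 4 5; do python3 -m creep '0.1 0 0 0 0 -0.97 -0.6;0 0 0 0 0 -0.97 -0.6;0 0 0 0 0 -0.97 -0.6;0 0 0 0 0 -0.97 -0.6;0 0 0 0 0 -0.97 -0.6'|grep rot; done;python3 -c "
from h import *
s,p,r=st();print(p,s['qpos'].round(2))"
for i in 1 2 3 4; do python3 -m creep '0 0 0 0 -0.98 0 -0.6;0 0 0 0 -0.98 0 -0.6;0 0 0 0 -0.98 0 -0.6;0 0 0 0 -0.98 0 -0.6;0 0 0 0 -0.98 0 -0.6'|grep ee_
python3 -c "
from h import *
s,p,r=st();print(p,s['qpos'].round(2))"; done
```

```text
ee_rot: [0.002, 0.979, 0.205, 0.016]
ee_rot: [0.005, 0.921, 0.39, 0.015]
ee_rot: [0.007, 0.828, 0.56, 0.014]
ee_rot: [0.01, 0.705, 0.709, 0.012]
ee_rot: [0.012, 0.555, 0.832, 0.01]
[507.06199018 -13.55234801 361.07802125] [ 0.18  0.26 -0.27  1.69  0.08  1.17  0.28]
ee_pos: [507.2, -13.2, 361.5]
ee_rot: [0.175, 0.547, 0.812, -0.098]
[507.20790375 -13.17261487 361.53677926] [-0.12  0.22 -0.26  1.83  0.52  1.11 -0.22]
ee_pos: [507.1, -12.8, 361.2]
ee_rot: [0.33, 0.518, 0.763, -0.203]
[507.06228432 -12.76614667 361.19954168] [-0.4   0.31 -0.25  1.96  0.9   1.27 -0.73]
ee_pos: [507.0, -12.7, 360.7]
ee_rot: [0.472, 0.468, 0.685, -0.3]
[506.97041358 -12.69232718 360.65756683] [-0.61  0.52 -0.2   2.06  1.11  1.51 -1.11]
ee_pos: [506.9, -12.8, 360.1]
ee_rot: [0.596, 0.401, 0.58, -0.385]
[506.94248619 -12.79800835 360.12620967] [-0.74  0.79 -0.09  2.1   1.19  1.73 -1.39]
```

```bash
for i in 1 2 3 4; do python3 -m creep '0 0 0 0 0.98 0 -0.6;0 0 0 0 0.98 0 -0.6;0 0 0 0 0.98 0 -0.6;0 0 0 0 0.98 0 -0.6;0 0 0 0 0.98 0 -0.6'|grep pos;done
python3 -m creep '0 0 0 0 0 0.93 -0.6;0 0 0 0 0 0.93 -0.6;0 0 0 0 0 0.93 -0.6;0 0 0 0 0 0.93 -0.6;0 0 0 0 0 0.93 -0.6'|grep rot
cat >> h.py <<'E'
def down(d):
    a=np.radians(d); return R.from_matrix(np.array([[np.cos(a),np.sin(a),0],[np.sin(a),-np.cos(a),0],[0,0,-1]]))
def rim(P,x,y,rad=60,lo=76,hi=92):
    m=(P[...,2]>lo)&(P[...,2]<hi)&(np.hypot(P[...,0]-x,P[...,1]-y)<rad); q=P[m]
    if len(q)<20: print("few",len(q)); return
    c,e,a,n=rect(P,m)
    w=[np.ptp(q[:,:2]@[np.cos(t),np.sin(t)]) for t in np.radians(range(0,180,3))]
    w4=np.array(w).reshape(4,15).mean(0)
    print("rim rect",c,e,n,"z",np.median(q[:,2]).round(1),"flat at",3*np.argmin(w4),"mod 45")
E
python3 - <<'E'
from h import *
s,p,r=st(); print(p,s['qpos'].round(2)); to([485,-170,180],down(90)); 
c,P=cap("top"); rim(P,411,228); rim(P,480,-75)
c,P=cap("scene"); rim(P,411,228); rim(P,480,-75)
E
```

```text
ee_pos: [506.9, -12.6, 360.4]
ee_pos: [507.0, -12.7, 361.1]
ee_pos: [507.2, -13.0, 361.5]
ee_pos: [507.3, -13.5, 361.6]
ee_rot: [0.01, 0.701, 0.713, 0.012]
[507.05023434 -13.61754817 361.04992197] [ 0.13  0.26 -0.21  1.69  0.06  1.17 -0.07]
at [507.1 -13.6 361. ] shift/30 [-5.22 -1.01  5.99] turn/.08 [ 0.39 -0.04  0.2 ]
rim rect [411.7 227.9] [61.8 61.5] 82 z 84.8 flat at 21 mod 45
few 0
rim rect [433.4 225. ] [19.3 53.3] 40 z 82.5 flat at 3 mod 45
rim rect [480.6 -77. ] [61.5 62.5] 137 z 83.5 flat at 21 mod 45
```

```bash
python3 -m creep '-0.87 -0.38 0.5 0.08 0 0.9 -0.65;-0.87 -0.38 0.5 0.08 0 0.9 -0.65;-0.87 -0.38 0.5 0.08 0 0.9 -0.65;-0.87 -0.38 0.5 0.08 0 0.9 -0.65;-0.87 -0.38 0.5 0.08 0 0.9 -0.65'|grep ee_
python3 -m creep '0 0 0 0 0 0.9 -0.65;0 0 0 0 0 0.15 -0.65'|grep ee_
for i in 1 2; do python3 -m creep '0 0 0 0 0.98 0 -0.65;0 0 0 0 0.98 0 -0.65;0 0 0 0 0.98 0 -0.65;0 0 0 0 0.98 0 -0.65;0 0 0 0 0.98 0 -0.65'|grep ee_;done
python3 - <<'E'
from h import *
s,p,r=st(); print(p,s['qpos'].round(2)); g=down(65)*R.from_rotvec([0,np.pi/4,0]); z=g.as_matrix()[:,2]
c,P=cap("wrist"); rim(P,480,-77)
c,P=cap("scene"); rim(P,480,-77)
T=np.array([480.6,-77,45])+15*z; print(T,z); to(T-100*z,g)
E
```

```text
ee_pos: [435.2, -136.2, 283.8]
ee_rot: [-0.003, 0.817, 0.576, 0.002]
ee_pos: [435.2, -135.8, 284.1]
ee_rot: [-0.004, 0.841, 0.542, 0.002]
ee_pos: [436.6, -135.1, 285.2]
ee_rot: [-0.109, 0.822, 0.533, 0.168]
ee_pos: [436.3, -135.6, 284.9]
ee_rot: [-0.21, 0.774, 0.501, 0.325]
[ 436.31698744 -135.60991652  284.88428366] [ 0.94  0.47 -0.19  1.96 -0.73  1.15  0.79]
rim rect [481.7 -76. ] [62.2 61.2] 540 z 83.0 flat at 21 mod 45
rim rect [479.7 -76.2] [62.1 63.2] 138 z 83.5 flat at 24 mod 45
[485.08254358 -67.38715427  34.39339828] [ 0.29883624  0.64085638 -0.70710678]
at [ 435.1 -137.1  282.9] shift/30 [-3.9   0.56  4.48] turn/.08 [-0.12 -0.08  0.03]
```

```bash
python3 -m creep '-0.78 0.11 0.9 0 0 0 -0.65;-0.78 0.11 0.9 0 0 0 -0.65;-0.78 0.11 0.9 0 0 0 -0.65;-0.78 0.11 0.9 0 0 0 -0.65;-0.78 0.11 0.9 0 0 0 -0.65'|grep ee_;python3 -m creep '0 0 0 0 0 0 -0.65;0 0 0 0 0 0 -0.65'|grep grip
python3 - <<'E'
from h import *
s,p,r=st(); print(p,s['qpos'].round(2)); g=down(65)*R.from_rotvec([0,np.pi/4,0]); z=g.as_matrix()[:,2]
c,P=cap("wrist","w7"); rim(P,480,-77)
T=np.array([481,-76,45])+15*z; to(T,g)
E
```

```text
ee_pos: [456.8, -128.9, 105.5]
ee_rot: [-0.209, 0.775, 0.501, 0.323]
grip_width: 77.9
[ 455.9768193  -128.49317298  107.11571842] [ 0.93  0.79 -0.24  2.05 -0.85  0.81  1.06]
rim rect [481.6 -75.8] [62.8 62.2] 1720 z 82.9 flat at 21 mod 45
at [ 456.2 -129.1  107.7] shift/30 [-0.12  0.03  3.36] turn/.08 [-0.13 -0.07  0.09]
```

View pics/w7.png

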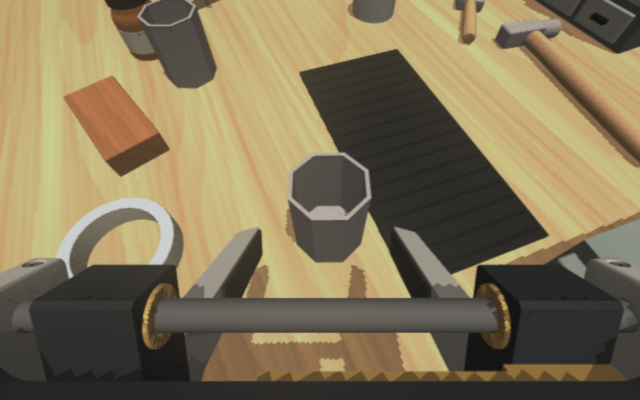

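The cup sits centred between the fingers at (330,205) with its flats aligned. I'll advance, grip and lift.

```bash
python3 -m creep '-0.03 0.01 0.84 0 0 0 -0.65;-0.03 0.01 0.84 0 0 0 -0.65;-0.03 0.01 0.84 0 0 0 -0.65;-0.03 0 0.84 0 0 0 -0.65;0 0 0 0 0 0 -0.65' && python3 -m creep '0 0 0 0 0 0 1;0 0 0 0 0 0 1;0 0 0 0 0 0 1;0 0 0 0 0 0 1' 20;  python3 -m creep '0.7 0 -0.7 0 0 0 1;0.7 0 -0.7 0 0 0 1;0.7 0 -0.7 0 0 0 1;0.7 0 -0.7 0 0 0 1;0 0 0 0 0 0 1'
```

```text
clock: 51.65
ee_pos: [485.1, -64.6, 34.0]
ee_rot: [-0.211, 0.775, 0.5, 0.324]
wrist_force: [0.2, -0.4, 0.8]
grip_width: 77.5
grasp_force: 0.0
clock: 52.05
ee_pos: [485.0, -68.3, 33.8]
ee_rot: [-0.209, 0.776, 0.499, 0.323]
wrist_force: [-2.6, -5.2, 7.9]
grip_width: 62.0
grasp_force: 20.0
clock: 52.55
ee_pos: [485.8, -68.6, 154.5]
ee_rot: [-0.208, 0.776, 0.501, 0.324]
wrist_force: [0.8, -0.4, -2.3]
grip_width: 62.1
grasp_force: 20.0
```

```bash
for i in 1 2 3 4; do python3 -m creep '0 0 0 0 -0.98 0 1;0 0 0 0 -0.98 0 1;0 0 0 0 -0.98 0 1;0 0 0 0 -0.98 0 1;0 0 0 0 -0.98 0 1'|egrep "ee_|wid";done
python3 - <<'E'
from h import *
s,p,r=st(); print(p,s['qpos'].round(2)); print(r.as_matrix().round(2));
E
```

```text
ee_pos: [484.0, -68.1, 151.2]
ee_rot: [-0.108, 0.825, 0.53, 0.164]
grip_width: 62.0
ee_pos: [484.0, -67.7, 151.3]
ee_rot: [-0.003, 0.841, 0.542, 0.0]
grip_width: 62.0
ee_pos: [484.2, -67.3, 151.2]
ee_rot: [0.103, 0.824, 0.532, -0.163]
grip_width: 61.9
ee_pos: [484.4, -67.0, 150.7]
ee_rot: [0.204, 0.777, 0.502, -0.321]
grip_width: 62.1
[484.43336885 -67.0204063  150.73199794] [-0.7   0.89  0.65  1.75  0.16  1.09 -0.67]
[[ 0.29  0.91 -0.29]
 [ 0.65 -0.41 -0.64]
 [-0.7  -0.01 -0.71]]
```

```bash
python3 -m creep '0.7 0 0.71 0 0 0 1;0.7 0 0.71 0 0 0 1;0.7 0 0.71 0 0 0 1;0.5 0 0.5 0 0 0 1;0.25 0 0.25 0 0 0 1';python3 -m creep '0.12 0 0.12 0 0 0 1;0 0 0 0 0 0 1;0 0 0 0 0 0 1'
python3 -c "
from h import *
s,p,r=st();print(p,p-15*r.as_matrix()[:,2])"
```

```text
clock: 55.05
ee_pos: [482.9, -66.7, 27.4]
ee_rot: [0.203, 0.777, 0.503, -0.321]
wrist_force: [-0.5, -0.8, -1.7]
grip_width: 62.2
grasp_force: 20.0
clock: 55.35
ee_pos: [484.7, -66.9, 25.6]
ee_rot: [0.204, 0.778, 0.502, -0.319]
wrist_force: [0.6, -0.2, -2.3]
grip_width: 61.9
grasp_force: 20.0
[484.72655131 -66.92471657  25.59692104] [489.09956752 -57.36936376  36.30075035]
```

```bash
python3 -m creep '0.06 0 0.06 0 0 0 1;0.06 0 0.06 0 0 0 1;0 0 0 0 0 0 1'|egrep "pos|wrist";python3 -m creep '0 0 0 0 0 0 -0.6;0 0 0 0 0 0 -0.6;0 0 0 0 0 0 -0.6;0 0 0 0 0 0 -0.6'|egrep "pos|wrist|wid"; python3 -m creep '0 0 -0.8 0 0 0 -0.6;0 0 -0.8 0 0 0 -0.6;0 0 -0.8 0 0 0 -0.6;0 0 -0.8 0 0 0 -0.6;0 0 -0.8 0 0 0 -0.6'|egrep "pos"
python3 - <<'E'
from h import *
c,P=cap("wrist","w8"); cap("scene")
E
```

```text
ee_pos: [484.6, -66.5, 22.3]
wrist_force: [-0.2, 6.5, 12.2]
ee_pos: [484.1, -66.9, 19.8]
wrist_force: [0.9, -0.6, -0.1]
grip_width: 75.1
ee_pos: [519.3, 10.1, 106.0]
```

View pics/w8.png

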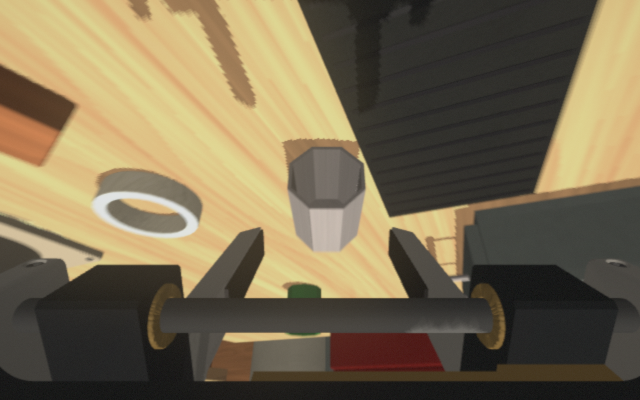

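The cup lies on its side at (325,195) with its mouth away along +h, as planned. I'll back off, tilt over and take it again from the other side.

```bash
python3 -m creep '-0.7 0 -0.71 0 0 0 -0.65;-0.7 0 -0.71 0 0 0 -0.65;-0.7 0 -0.71 0 0 0 -0.65;-0.7 0 -0.71 0 0 0 -0.65;-0.7 0 -0.71 0 0 0 -0.65'|grep pos
for i in 1 2 3 4; do python3 -m creep '-0.5 0 0 0 0.98 0 -0.65;-0.4 0 0 0 0.98 0 -0.65;-0.4 0 0 0 0.98 0 -0.65;-0.4 0 0 0 0.98 0 -0.65;-0.4 0 0 0 0.98 0 -0.65'|egrep "ee_";done
cat >> h.py <<'E'
def lying(P,x,y,rad=65,top=62):
    m=(abs(P[...,2]-top)<6)&(np.hypot(P[...,0]-x,P[...,1]-y)<rad); print("lying top",rect(P,m),P[m].mean(0).round(1))
    m=(P[...,2]>15)&(P[...,2]<72)&(np.hypot(P[...,0]-x,P[...,1]-y)<rad); print("lying all",rect(P,m))
E
python3 - <<'E'
from h import *
s,p,r=st(); print(p,s['qpos'].round(2)); g=down(65)*R.from_rotvec([0,np.pi/4,0]); z=g.as_matrix()[:,2]
for n in("wrist","scene","top"):
    c,P=cap(n); lying(P,489,-57)
T=np.array([489,-57,31])+15*z; to(T-100*z,g)
E
```

```text
ee_pos: [518.7, 8.1, 255.1]
ee_pos: [497.9, -38.1, 291.1]
ee_rot: [0.101, 0.825, 0.532, -0.161]
ee_pos: [472.6, -93.5, 305.6]
ee_rot: [-0.005, 0.841, 0.541, 0.003]
ee_pos: [447.1, -149.6, 295.7]
ee_rot: [-0.11, 0.824, 0.529, 0.167]
ee_pos: [424.9, -198.1, 262.6]
ee_rot: [-0.211, 0.777, 0.497, 0.324]
[ 424.91767195 -198.11456359  262.63166308] [ 0.64  0.58  0.4   1.88 -0.85  1.4   1.06]
lying top (array([487.4, -58.7]), array([85.2, 39.2]), 65.9, 1371) [486.4 -61.7  60.7]
lying all (array([487.4, -58.9]), array([85.6, 62. ]), 65.6, 2728)
lying top (array([486.6, -60. ]), array([84.3, 43.9]), 68.2, 380) [488.3 -61.5  61.7]
lying all (array([486.4, -59.5]), array([84.8, 64.7]), 65.6, 732)
lying top (array([487.7, -56.1]), array([84.4, 47. ]), 68.1, 334) [488.6 -57.   61.3]
lying all (array([488.8, -56.4]), array([83.4, 62.4]), 65.9, 562)
at [ 424.4 -198.5  261.6] shift/30 [-1.8   0.03  6.26] turn/.08 [-0.14 -0.07 -0.04]
```

```bash
python3 -m creep '-0.3 0 0.9 0 0 0 -0.65;-0.3 0 0.9 0 0 0 -0.65;-0.3 0 0.9 0 0 0 -0.65;-0.3 0 0.9 0 0 0 -0.65;-0.3 0 0.9 0 0 0 -0.65'|grep pos; python3 -m creep '-0.3 0 0.9 0 0 0 -0.65;0 0 0.8 0 0 0 -0.65;0 0 0 0 0 0 -0.65;0 0 0 0 0 0 -0.65'|grep pos
python3 - <<'E'
from h import *
s,p,r=st(); print(s['qpos'].round(2)); g=down(65)*R.from_rotvec([0,np.pi/4,0]); z=g.as_matrix()[:,2]
c,P=cap("wrist"); lying(P,488,-58)
T=np.array([487.3,-59,31])+15*z; to(T,g)
E
```

```text
ee_pos: [452.7, -136.7, 136.8]
ee_pos: [464.5, -110.9, 95.6]
[ 0.65  0.8   0.11  2.08 -1.09  0.97  1.29]
lying top (array([488.2, -58.6]), array([85.5, 38.6]), 65.4, 4279) [486.  -63.   60.8]
lying all (array([488. , -58.6]), array([85.4, 62.1]), 65.8, 8080)
at [ 464.6 -112.    95.5] shift/30 [-0.18 -0.03  3.38] turn/.08 [-0.12 -0.05  0.07]
```

```bash
python3 -m creep '-0.05 0 0.8 0 0 0 -0.65;-0.04 0 0.8 0 0 0 -0.65;-0.04 0 0.8 0 0 0 -0.65;-0.03 0 0.8 0 0 0 -0.65;0 0 0 0 0 0 -0.65'
python3 - <<'E'
from h import *
s,p,r=st(); print(s['qpos'].round(2)); g=down(65)*R.from_rotvec([0,np.pi/4,0]); z=g.as_matrix()[:,2]
T=np.array([487.6,-58.8,31])+15*z; to(T,g)
E
```

```text
clock: 60.75
ee_pos: [490.7, -51.3, 23.3]
ee_rot: [-0.212, 0.776, 0.499, 0.323]
wrist_force: [-0.2, -0.1, 1.0]
grip_width: 77.4
grasp_force: 0.0
[ 0.85  0.97 -0.38  2.11 -1.09  0.53  1.24]
at [490.7 -51.3  23.3] shift/30 [-0.01  0.01  0.13] turn/.08 [-0.15 -0.09  0.04]
```

```bash
python3 -m creep '0 0 0 0 0 0 1;0 0 0 0 0 0 1;0 0 0 0 0 0 1;0 0 0 0 0 0 1' 20|egrep "wrist|wid|force";  python3 -m creep '0.7 0 -0.7 0 0 0 1;0.7 0 -0.7 0 0 0 1;0.7 0 -0.7 0 0 0 1;0.7 0 -0.7 0 0 0 1;0 0 0 0 0 0 1'|egrep "ee_|wid"
for i in 1 2 3 4; do python3 -m creep '0 0 0 0 -0.98 0 1;0 0 0 0 -0.98 0 1;0 0 0 0 -0.98 0 1;0 0 0 0 -0.98 0 1;0 0 0 0 -0.98 0 1'|egrep "pos|wid";done
python3 - <<'E'
from h import *
s,p,r=st(); print(p,s['qpos'].round(2)); print(r.as_matrix().round(2)); z=r.as_matrix()[:,2]
c,P=cap("top"); m=(c["img"].max(2)<50)&(abs(P[...,2]-5)<8)&box(270,140,395,215); m=cv2.morphologyEx(m.astype(np.uint8),cv2.MORPH_OPEN,np.ones((5,5)))>0; print("mat",rect(P,m))
cap("scene","s9")
to(np.array([609,-75,140])+15*z,r)
E
```

```text
wrist_force: [-0.7, -3.7, 4.6]
grip_width: 61.9
grasp_force: 20.0
ee_pos: [492.4, -53.2, 145.5]
ee_rot: [-0.208, 0.775, 0.501, 0.324]
grip_width: 61.8
ee_pos: [490.6, -52.9, 142.1]
grip_width: 62.1
ee_pos: [490.6, -52.6, 142.2]
grip_width: 61.9
ee_pos: [490.8, -52.1, 142.1]
grip_width: 62.0
ee_pos: [491.0, -51.9, 141.5]
grip_width: 62.0
[490.97000222 -51.86750896 141.54875651] [-0.74  0.93  0.69  1.72  0.11  1.1  -0.64]
[[ 0.29  0.91 -0.29]
 [ 0.65 -0.41 -0.64]
 [-0.7  -0.01 -0.71]]
mat (array([6.112e+02, 2.000e-01]), array([318.3, 147.3]), 85.6, 2427)
at [491.  -49.7 139.1] shift/30 [ 0.55  3.93 -0.13] turn/.08 [ 0.01 -0.01  0.06]
```

View pics/s9.png

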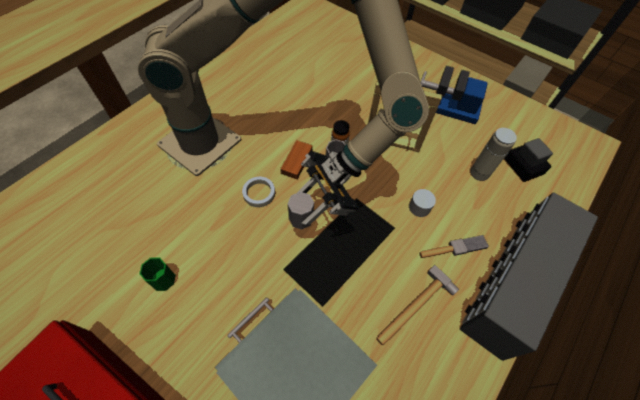

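The cup is held mouth-down at (302,210). The mat is centred at (611,0) with a yaw of about -4.4°. I'll carry the cup to mat y≈-75.

```bash
python3 -m creep '0.1 0.76 -0.02 0 0 0 1;0.1 0.76 -0.02 0 0 0 1;0.1 0.76 -0.02 0 0 0 1;0.1 0.76 -0.02 0 0 0 1;0.1 0.76 -0.02 0 0 0 1'|egrep "pos|wid"; python3 -m creep '0 0 0 0 0 0 1;0 0 0 0 0 0 1'|egrep "ee_"
python3 - <<'E'
from h import *
s,p,r=st(); print(p,s['qpos'].round(2)); z=r.as_matrix()[:,2]; print(p-15*z)
g=down(65)*R.from_rotvec([0,-np.pi/4,0])
to(np.array([605,-75,50])+15*z,g)
c,P=cap("scene"); m=box(230,130,400,300)&(P[...,2]>50)&(abs(P[...,0]-605)<60)&(abs(P[...,1]+75)<60); q=P[m]; print("cup lowest/top",np.percentile(q[:,2],[1,99]))
E
```

```text
ee_pos: [600.5, -89.1, 133.6]
grip_width: 61.7
ee_pos: [599.3, -89.0, 133.6]
ee_rot: [0.203, 0.778, 0.502, -0.32]
[599.27782633 -88.98173227 133.55584947] [-0.57  1.04  0.67  1.42  0.1   1.22 -0.55]
[603.68883048 -79.44755599 144.26297444]
at [599.3 -89.  133.6] shift/30 [ 2.31 -0.    2.14] turn/.08 [ 0.03 -0.12  0.12]
cup lowest/top [102.69650445 250.78599578]
```

```bash
python3 -m creep '0.6 0 0.57 0 0 0 1;0.6 0 0.57 0 0 0 1;0.5 0 0.46 0 0 0 1;0.35 0 0.32 0 0 0 1;0.2 0 0.18 0 0 0 1'|egrep "pos|wrist"; python3 -m creep '0 0 0 0 0 0 1;0 0 0 0 0 0 1'|egrep "pos|wrist"; python3 -m creep '0.05 0 0.05 0 0 0 1;0.05 0 0.05 0 0 0 1;0 0 0 0 0 0 1'|egrep "pos|wrist"
python3 -c "
from h import *
s,p,r=st(); z=r.as_matrix()[:,2]; print(p-15*z)"
```

```text
ee_pos: [600.5, -83.9, 40.7]
wrist_force: [-2.3, 17.4, 28.3]
ee_pos: [601.9, -84.4, 41.9]
wrist_force: [1.6, 0.3, -1.4]
ee_pos: [602.3, -84.4, 40.6]
wrist_force: [-0.3, 5.5, 11.7]
[606.6767968  -74.86531452  51.293912  ]
```

```bash
python3 -m creep '0 0 0 0 0 0 -0.65;0 0 0 0 0 0 -0.65;0 0 0 0 0 0 -0.65;0 0 0 0 0 0 -0.65'|egrep "pos|wrist|wid"; python3 -m creep '0 0 -0.8 0 0 0 -0.65;0 0 -0.8 0 0 0 -0.65;0 0 -0.8 0 0 0 -0.65;0 0 -0.8 0 0 0 -0.65;0 0 -0.8 0 0 0 -0.65'|egrep "pos"; python3 -m creep '-0.5 0 -0.8 0 0 0 -0.65;-0.5 0 -0.8 0 0 0 -0.65;-0.5 0 -0.8 0 0 0 -0.65;-0.5 0 -0.8 0 0 0 -0.65;-0.5 0 -0.8 0 0 0 -0.65'|egrep "pos"
python3 - <<'E'
from h import *
s,p,r=st(); print(p)
for n in("wrist","top","scene"):
    c,P=cap(n); m=(P[...,2]>70)&(P[...,2]<105)&(np.hypot(P[...,0]-605,P[...,1]+75)<50); 
    if m.sum()>30: print(n,rect(P,m),np.percentile(P[m][:,2],[5,50,95]).round(1))
    rim(P,411,228)
E
```

```text
ee_pos: [601.3, -84.5, 37.1]
wrist_force: [-1.4, -0.3, -0.2]
grip_width: 77.3
ee_pos: [636.6, -7.4, 123.3]
ee_pos: [649.6, 19.8, 261.9]
[649.62946267  19.80572608 261.91904451]
wrist (array([605. , -77.4]), array([64.5, 61.9]), 65.5, 2186) [73.3 88.9 89.9]
few 0
top (array([605.4, -75.6]), array([61.5, 62.5]), 22.3, 366) [83.3 88.5 92.8]
rim rect [411.6 228.2] [61.6 61.5] 83 z 84.1 flat at 18 mod 45
scene (array([603.8, -79.2]), array([61.9, 62.3]), 66.0, 504) [78.7 89.9 92.4]
rim rect [409.8 224.2] [61.7 64.8] 121 z 83.1 flat at 18 mod 45
```

```bash
for i in 1 2; do python3 -m creep '0 0 0 0 0.98 0 -0.65;0 0 0 0 0.98 0 -0.65;0 0 0 0 0.98 0 -0.65;0 0 0 0 0.98 0 -0.65;0 0 0 0 0.98 0 -0.65'|egrep "pos";done;  for i in 1 2; do python3 -m creep '0.1 -0.83 0 0 0 0 -0.65;0.1 -0.83 0 0 0 0 -0.65;0.1 -0.83 0 0 0 0 -0.65;0.1 -0.83 0 0 0 0 -0.65;0.1 -0.83 0 0 0 0 -0.65'|egrep "pos";done; for i in 1 2; do python3 -m creep '0 0 0 0 0 -0.98 -0.65;0 0 0 0 0 -0.98 -0.65;0 0 0 0 0 -0.98 -0.65;0 0 0 0 0 -0.98 -0.65;0 0 0 0 0 -0.98 -0.65'|egrep "pos";done; for i in 1 2; do python3 -m creep '0 0 0 0 0.98 0 -0.65;0 0 0 0 0.98 0 -0.65;0 0 0 0 0.98 0 -0.65;0 0 0 0 0.98 0 -0.65;0 0 0 0 0.98 0 -0.65'|egrep "pos";done
python3 - <<'E'
from h import *
s,p,r=st(); print(p,s['qpos'].round(2)); g=down(110)*R.from_rotvec([0,np.pi/4,0]); z=g.as_matrix()[:,2]
c,P=cap("wrist"); rim(P,411,227)
T=np.array([411,226.5,45])+15*z; to(T-110*z,g)
E
```

```text
ee_pos: [648.9, 19.8, 259.4]
ee_pos: [648.8, 19.8, 259.5]
ee_pos: [540.4, 85.0, 260.0]
ee_pos: [433.3, 149.9, 260.9]
ee_pos: [434.2, 149.5, 260.9]
ee_pos: [434.2, 149.4, 260.9]
ee_pos: [434.5, 149.7, 261.4]
ee_pos: [434.7, 149.7, 261.3]
[434.67046597 149.68010939 261.32838611] [ 0.05  0.55  0.13  1.89 -0.76  1.3   0.98]
rim rect [411.1 226. ] [61.5 62.8] 613 z 83.2 flat at 18 mod 45
at [435.  147.4 259.1] shift/30 [-3.15  0.17  3.79] turn/.08 [-0.07 -0.15 -0.  ]
```

```bash
python3 -m creep '-0.79 0.04 0.95 0 0 0 -0.65;-0.79 0.04 0.95 0 0 0 -0.65;-0.79 0.04 0.95 0 0 0 -0.65;-0.79 0.04 0.95 0 0 0 -0.65;0 0 0 0 0 0 -0.65'|grep pos;python3 -m creep '0 0 0 0 0 0 -0.65'|grep pos
python3 - <<'E'
from h import *
s,p,r=st(); print(s['qpos'].round(2)); g=down(110)*R.from_rotvec([0,np.pi/4,0]); z=g.as_matrix()[:,2]
c,P=cap("wrist"); rim(P,411,227)
T=np.array([411,226,45])+15*z; to(T,g)
E
```

```text
ee_pos: [431.6, 166.0, 111.2]
ee_pos: [434.2, 165.6, 114.9]
[ 0.06  0.78  0.07  1.98 -0.89  1.04  1.21]
rim rect [411.  226.3] [62.1 63.4] 1607 z 83.0 flat at 18 mod 45
at [435.  165.4 115.7] shift/30 [-0.15 -0.04  3.7 ] turn/.08 [-0.07 -0.08  0.1 ]
```

```bash
python3 -m creep '-0.04 -0.01 0.92 0 0 0 -0.65;-0.04 -0.01 0.92 0 0 0 -0.65;-0.03 -0.01 0.92 0 0 0 -0.65;-0.03 0 0.9 0 0 0 -0.65;0 0 0 0 0 0 -0.65' && python3 -m creep '0 0 0 0 0 0 1;0 0 0 0 0 0 1;0 0 0 0 0 0 1;0 0 0 0 0 0 1' 20;  python3 -m creep '0.7 0 -0.7 0 0 0 1;0.7 0 -0.7 0 0 0 1;0.7 0 -0.7 0 0 0 1;0.7 0 -0.7 0 0 0 1;0 0 0 0 0 0 1'
```

```text
clock: 72.25
ee_pos: [406.8, 237.5, 35.7]
ee_rot: [-0.318, 0.524, 0.759, 0.221]
wrist_force: [-0.1, 0.6, 0.2]
grip_width: 77.3
grasp_force: 0.0
clock: 72.65
ee_pos: [409.3, 234.5, 35.7]
ee_rot: [-0.315, 0.526, 0.758, 0.221]
wrist_force: [0.8, -5.4, 7.2]
grip_width: 61.7
grasp_force: 20.0
clock: 73.15
ee_pos: [410.1, 234.4, 156.5]
ee_rot: [-0.314, 0.525, 0.759, 0.222]
wrist_force: [0.4, 0.4, -2.0]
grip_width: 62.1
grasp_force: 20.0
```

```bash
for i in 1 2; do python3 -m creep '0 0 -0.1 0 -0.98 0 1;0 0 -0.1 0 -0.98 0 1;0 0 -0.1 0 -0.98 0 1;0 0 -0.1 0 -0.98 0 1;0 0 -0.1 0 -0.98 0 1'|egrep "pos";done; for i in 1 2; do python3 -m creep '0 0 0 0 0 0.98 1;0 0 0 0 0 0.98 1;0 0 0 0 0 0.98 1;0 0 0 0 0 0.98 1;0 0 0 0 0 0.98 1'|egrep "pos";done;  for i in 1 2; do python3 -m creep '-0.65 0.54 0 0 0 0 1;-0.65 0.54 0 0 0 0 1;-0.65 0.54 0 0 0 0 1;-0.65 0.54 0 0 0 0 1;-0.65 0.54 0 0 0 0 1'|egrep "pos";done; python3 -m creep '-0.65 0.54 0 0 0 0 1;-0.65 0.54 0 0 0 0 1'|grep pos; for i in 1 2; do python3 -m creep '0 0 0 0 -0.98 0 1;0 0 0 0 -0.98 0 1;0 0 0 0 -0.98 0 1;0 0 0 0 -0.98 0 1;0 0 0 0 -0.98 0 1'|egrep "pos|wid";done
python3 - <<'E'
from h import *
s,p,r=st(); print(p,s['qpos'].round(2)); g=down(65)*R.from_rotvec([0,-np.pi/4,0]); z=g.as_matrix()[:,2]
to(np.array([488,-58,34])+15*z,g)
E
```

```text
ee_pos: [411.3, 225.6, 165.3]
ee_pos: [412.3, 222.5, 179.9]
ee_pos: [412.0, 222.6, 179.4]
ee_pos: [412.0, 222.6, 179.4]
ee_pos: [445.6, 99.5, 178.4]
ee_pos: [479.1, -22.7, 177.3]
ee_pos: [492.4, -71.5, 176.8]
ee_pos: [492.6, -70.3, 177.1]
grip_width: 61.7
ee_pos: [492.8, -69.9, 176.7]
grip_width: 61.9
[492.81830974 -69.92528375 176.67182028] [-0.82  0.97  0.93  1.72 -0.04  1.12 -0.41]
at [492.8 -69.9 176.7] shift/30 [ 3.55 -0.29  3.68] turn/.08 [ 0.06 -0.07  0.14]
```

```bash
python3 -m creep '0.7 -0.07 0.73 0 0 0 1;0.7 -0.07 0.73 0 0 0 1;0.7 -0.07 0.73 0 0 0 1;0.7 -0.07 0.7 0 0 0 1;0.45 0 0.45 0 0 0 1'|grep pos;python3 -m creep '0.18 0 0.18 0 0 0 1;0 0 0 0 0 0 1;0 0 0 0 0 0 1'|egrep "pos|wrist";python3 -m creep '0.06 0 0.06 0 0 0 1;0 0 0 0 0 0 1'|egrep "pos|wrist"
```

```text
ee_pos: [483.1, -66.9, 34.9]
ee_pos: [484.9, -67.5, 30.9]
wrist_force: [0.4, -0.6, -0.8]
ee_pos: [484.8, -66.9, 27.9]
wrist_force: [-0.6, 0.3, -2.2]
```

```bash
python3 -m creep '0.06 0 0.06 0 0 0 1;0 0 0 0 0 0 1'|egrep "pos|wrist";python3 -m creep '0.06 0 0.06 0 0 0 1;0 0 0 0 0 0 1'|egrep "pos|wrist"
```

```text
ee_pos: [484.3, -66.9, 24.8]
wrist_force: [0.6, 0.2, -1.3]
ee_pos: [484.6, -67.1, 23.0]
wrist_force: [0.7, 2.0, 4.5]
```

Contact. I'll release, back off and tilt over as before.

```bash
python3 -m creep '0.02 0 0.02 0 0 0 1;0 0 0 0 0 0 -0.6;0 0 0 0 0 0 -0.6;0 0 0 0 0 0 -0.6;0 0 0 0 0 0 -0.6'|egrep "wid"; python3 -m creep '0 0 -0.8 0 0 0 -0.65;0 0 -0.8 0 0 0 -0.65;0 0 -0.8 0 0 0 -0.65;0 0 -0.8 0 0 0 -0.65;0 0 -0.8 0 0 0 -0.65'|egrep "pos"; python3 -m creep '-0.7 0 -0.71 0 0 0 -0.65;-0.7 0 -0.71 0 0 0 -0.65;-0.7 0 -0.71 0 0 0 -0.65;-0.7 0 -0.71 0 0 0 -0.65;-0.7 0 -0.71 0 0 0 -0.65'|grep pos
for i in 1 2 3 4; do python3 -m creep '-0.5 0 0 0 0.98 0 -0.65;-0.4 0 0 0 0.98 0 -0.65;-0.4 0 0 0 0.98 0 -0.65;-0.4 0 0 0 0.98 0 -0.65;-0.4 0 0 0 0.98 0 -0.65'|egrep "pos";done
python3 - <<'E'
from h import *
s,p,r=st(); print(p,s['qpos'].round(2)); g=down(65)*R.from_rotvec([0,np.pi/4,0]); z=g.as_matrix()[:,2]
for n in("wrist","scene"):
    c,P=cap(n); lying(P,489,-57)
T=np.array([487.3,-59,31])+15*z; to(T-100*z,g)
c,P=cap("top"); m=(P[...,2]>70)&(P[...,2]<105)&(np.hypot(P[...,0]-605,P[...,1]+75)<60); print(rect(P,m))
E
```

```text
grip_width: 74.9
ee_pos: [519.4, 9.9, 107.7]
ee_pos: [519.5, 8.7, 257.7]
ee_pos: [498.8, -37.8, 293.8]
ee_pos: [473.5, -93.4, 308.4]
ee_pos: [448.0, -149.8, 298.6]
ee_pos: [425.8, -198.6, 265.4]
[ 425.75987558 -198.59621856  265.40098869] [ 0.52  0.61  0.59  1.88 -0.9   1.48  1.13]
lying top (array([487. , -61.7]), array([84. , 38.4]), 64.6, 1364) [485.7 -64.4  60.7]
lying all (array([486.9, -61.5]), array([85. , 61.9]), 65.4, 2696)
lying top (array([486.9, -62.7]), array([84.8, 45.7]), 62.9, 377) [488.2 -62.7  61.9]
lying all (array([485.8, -62.3]), array([84.6, 63.6]), 65.5, 735)
at [ 424.1 -200.4  262.8] shift/30 [-1.85 -0.01  6.27] turn/.08 [-0.13 -0.07 -0.05]
(array([605.9, -75.4]), array([61.6, 62.7]), 66.4, 368)
```

```bash
python3 -m creep '-0.3 0 0.9 0 0 0 -0.65;-0.3 0 0.9 0 0 0 -0.65;-0.3 0 0.9 0 0 0 -0.65;-0.3 0 0.9 0 0 0 -0.65;-0.3 0 0.9 0 0 0 -0.65'|grep pos; python3 -m creep '-0.3 0 0.9 0 0 0 -0.65;0 0 0.8 0 0 0 -0.65;0 0 0 0 0 0 -0.65;0 0 0 0 0 0 -0.65'|grep pos
python3 - <<'E'
from h import *
s,p,r=st(); print(s['qpos'].round(2)); g=down(65)*R.from_rotvec([0,np.pi/4,0]); z=g.as_matrix()[:,2]
c,P=cap("wrist"); lying(P,487,-61)
T=np.array([487.2,-61.3,31])+15*z; to(T,g)
E
```

```text
ee_pos: [453.3, -137.0, 138.6]
ee_pos: [464.9, -111.7, 97.4]
[ 0.64  0.8   0.13  2.08 -1.09  0.98  1.29]
lying top (array([487.2, -60.9]), array([85.9, 38.8]), 65.9, 4281) [485.5 -65.3  60.8]
lying all (array([487.5, -61. ]), array([86. , 62.2]), 65.4, 8061)
at [ 464.8 -112.7   97.2] shift/30 [-0.25 -0.02  3.38] turn/.08 [-0.12 -0.05  0.07]
```

```bash
python3 -m creep '-0.06 0 0.82 0 0 0 -0.65;-0.06 0 0.82 0 0 0 -0.65;-0.06 0 0.82 0 0 0 -0.65;-0.05 0 0.82 0 0 0 -0.65;0 0 0 0 0 0 -0.65'|egrep "pos|wrist"
python3 -m creep '0 0 0 0 0 0 1;0 0 0 0 0 0 1;0 0 0 0 0 0 1;0 0 0 0 0 0 1' 20|egrep "pos|wrist|wid|force";  python3 -m creep '0.7 0 -0.7 0 0 0 1;0.7 0 -0.7 0 0 0 1;0.7 0 -0.7 0 0 0 1;0.7 0 -0.7 0 0 0 1;0 0 0 0 0 0 1'|egrep "ee_|wid"
for i in 1 2 3 4; do python3 -m creep '0 0 0 0 -0.98 0 1;0 0 0 0 -0.98 0 1;0 0 0 0 -0.98 0 1;0 0 0 0 -0.98 0 1;0 0 0 0 -0.98 0 1'|egrep "pos|wid";done
python3 - <<'E'
from h import *
s,p,r=st(); print(s['qpos'].round(2)); z=r.as_matrix()[:,2]
to(np.array([616,72,150])+15*z,r)
E
```

```text
ee_pos: [490.5, -51.4, 21.3]
wrist_force: [-0.6, -0.6, 1.1]
ee_pos: [491.3, -53.2, 22.5]
wrist_force: [-1.3, -0.8, 1.3]
grip_width: 62.1
grasp_force: 20.0
ee_pos: [492.5, -53.3, 144.1]
ee_rot: [-0.208, 0.775, 0.501, 0.324]
grip_width: 62.1
ee_pos: [490.8, -53.1, 140.7]
grip_width: 62.2
ee_pos: [490.7, -52.8, 140.8]
grip_width: 61.8
ee_pos: [490.9, -52.4, 140.7]
grip_width: 62.0
ee_pos: [491.0, -52.2, 140.3]
grip_width: 61.6
[-0.74  0.94  0.69  1.72  0.1   1.09 -0.63]
at [491.  -52.2 140.3] shift/30 [ 3.67  2.09 -3.6 ] turn/.08 [0. 0. 0.]
```

```bash
python3 -m creep '0.61 0.35 -0.6 0 0 0 1;0.61 0.35 -0.6 0 0 0 1;0.61 0.35 -0.6 0 0 0 1;0.61 0.35 -0.6 0 0 0 1;0.61 0.35 -0.6 0 0 0 1'|egrep "pos|wid"; python3 -m creep '0.61 0.35 -0.6 0 0 0 1;0 0 0 0 0 0 1;0 0 0 0 0 0 1'|egrep "ee_"
python3 - <<'E'
from h import *
s,p,r=st(); print(s['qpos'].round(2)); z=r.as_matrix()[:,2]
g=down(65)*R.from_rotvec([0,-np.pi/4,0])
to(np.array([616,72,54])+15*z,g)
E
```

```text
ee_pos: [592.1, 43.6, 139.5]
grip_width: 62.2
ee_pos: [611.5, 61.3, 139.5]
ee_rot: [0.203, 0.777, 0.502, -0.32]
[-0.71  1.1   0.65  1.21  0.03  1.47 -0.65]
at [611.5  61.3 139.5] shift/30 [2.27 0.01 2.26] turn/.08 [ 0.04 -0.09  0.16]
```

```bash
python3 -m creep '0.6 0 0.6 0 0 0 1;0.6 0 0.6 0 0 0 1;0.5 0 0.5 0 0 0 1;0.35 0 0.35 0 0 0 1;0.15 0 0.15 0 0 0 1'|egrep "pos|wrist"; python3 -m creep '0 0 0 0 0 0 1;0 0 0 0 0 0 1'|egrep "pos|wrist"; python3 -m creep '0.05 0 0.05 0 0 0 1;0 0 0 0 0 0 1'|egrep "pos|wrist"
```

```text
ee_pos: [611.0, 61.8, 45.9]
wrist_force: [0.4, 0.2, -1.6]
ee_pos: [612.8, 62.1, 48.4]
wrist_force: [-0.1, 0.4, -1.5]
ee_pos: [612.6, 62.5, 46.0]
wrist_force: [-0.6, 0.3, -1.8]
```

```bash
for i in 1 2 3; do python3 -m creep '0.05 0 0.05 0 0 0 1;0 0 0 0 0 0 1'|egrep "pos|wrist";done
```

```text
ee_pos: [612.2, 62.5, 43.3]
wrist_force: [0.0, 0.9, -1.5]
ee_pos: [612.1, 62.4, 40.9]
wrist_force: [0.1, 0.1, -1.6]
ee_pos: [612.2, 62.4, 38.8]
wrist_force: [0.1, 1.0, -0.6]
```

```bash
python3 -m creep '0.04 0 0.04 0 0 0 1;0 0 0 0 0 0 1'|egrep "pos|wrist"; python3 -m creep '0 0 0 0 0 0 -0.65;0 0 0 0 0 0 -0.65;0 0 0 0 0 0 -0.65;0 0 0 0 0 0 -0.65'|egrep "pos|wrist|wid"; python3 -m creep '0 0 -0.8 0 0 0 -0.65;0 0 -0.8 0 0 0 -0.65;0 0 -0.8 0 0 0 -0.65;0 0 -0.8 0 0 0 -0.65;0 0 -0.8 0 0 0 -0.65'|egrep "pos"; python3 -m creep '-0.5 0 -0.8 0 0 0 -0.65;-0.5 0 -0.8 0 0 0 -0.65;-0.5 0 -0.8 0 0 0 -0.65;-0.5 0 -0.8 0 0 0 -0.65;-0.5 0 -0.8 0 0 0 -0.65'|egrep "pos"
python3 - <<'E'
from h import *
ax=np.array([.9966,-.082])
for n in("wrist","top","scene"):
    c,P=cap(n,"end_"+n); Z=P[...,2]
    for y in(-75,72):
        m=(Z>70)&(Z<105)&(np.hypot(P[...,0]-610,P[...,1]-y)<55)
        if m.sum()>30: print(n,rect(P,m),np.percentile(P[m][:,2],[5,50,95]).round(1))
    if n=="top":
        m=box(390,150,490,258)&(Z>73)&(Z<83); print("front",np.percentile(P[m][:,:2]@ax,[2,50]))
E
```

```text
ee_pos: [612.3, 62.5, 38.6]
wrist_force: [-0.6, 3.5, 4.5]
ee_pos: [612.1, 62.2, 37.2]
wrist_force: [0.8, -0.6, -0.7]
grip_width: 77.6
ee_pos: [647.4, 139.4, 123.6]
ee_pos: [660.4, 166.6, 262.2]
wrist (array([605.8, -75.7]), array([62.5, 61.8]), 67.6, 1106) [72.7 88.8 89.8]
wrist (array([616.,  72.]), array([62.6, 61.8]), 65.6, 2202) [73.5 88.9 89.9]
top (array([605.7, -75.4]), array([61.8, 62.1]), 66.9, 368) [83.2 88.9 94.4]
top (array([616.2,  72.9]), array([62. , 61.2]), 21.7, 363) [82.9 88.7 94. ]
front [614.3755494  622.79088468]
scene (array([603.7, -78.7]), array([61.9, 63.5]), 19.5, 509) [76.9 89.7 92.4]
scene (array([615. ,  69.3]), array([62.6, 63.6]), 65.0, 442) [75.2 89.5 92.5]
```

View pics/end_scene.png

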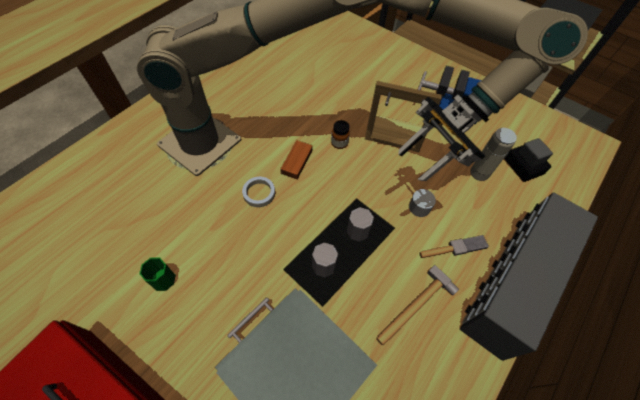

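Both cups stand mouth-down on the mat, at (325,260) and (361,224). The drawer is shut, both hooks are empty, no third cup is on the bench, and the arm is clear.

```bash
python3 -c "
from station import order; print(order.sign_off())"
```

```text
the job is handed in; nothing more can be done
None
```

The job is handed in: both scrapers are in the shut drawer and both steel cups (no third was on the bench) stand mouth-down on the mat, confirmed by the final camera measurements, though the hand-in returned no pass/fail verdict.

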